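# Close up the tip-up injector stand and hold its frame upright

## Task

The tip-up injector stand has just been loaded with vials. Push its vial drawer fully home, then flip the kickstand leg on the side of the frame over its centre so that it drops fully down on the drawer side, and only then bring the parked frame up by its top bar until it stands upright, and keep holding the bar there: it tips back if let go, so finish while still holding it. Leave the other things on the bench where they stand.

Things in the scene. Friction and masses are not known exactly. Their poses are not given: they have to be found in the camera images.
- stand: Fixed stand: off-white base box 195 (x) x 150 (y) x 50 mm high, drawer in its -x face, hinged aluminium frame on top. Origin on the bench straight under the hinge axis, midway across; base reaches 85 mm to -x, 110 mm to +x, 75 mm to each side. x points from the drawer side to the back, y along the hinge axis to the side with the kickstand leg, z up. Turned up to 0.3 rad either way.
- frame_hub (a point): Point on the frame's hinge axis (the stand's y axis), midway across, 75 mm above the bench. Frame: two upright side plates, 110 mm over all, with an injector box behind them (50 to 150 mm along the frame from the hub, back face 80 mm behind the frame's plane).
- tower (a joint): Lean of the frame on its hub, rad: 0 = upright, positive = tipped back (top towards the stand's +x). Stops at -0.14 and 0.45; starts parked at about 0.45. The frame with all on it weighs about 0.9 kg, mostly behind the hub, so at every lean it tips back by itself unless held; this takes about 1 to 4 N at the bar.
- bar: Round steel grip bar across the top of the frame, 18 mm diameter, 98 mm clear length along the stand's y axis between the side plates; origin at its middle, 190 mm from the hub along the frame (265 mm above the bench when upright). 30 mm of free space between it and the injector box below. The bar rolls freely on its own axis, so it can be held while the frame turns.
- leg (a joint): Swing of the kickstand leg on the frame's +y side, rad: 0 = folded up along the frame (start), grows as it swings over to the drawer side (-x) and down; stop at 2.446 = fully down. With the frame parked, dead centre (leg straight up) is at about 0.45: short of it the leg falls back, past it it falls down by its own weight in about 1 s and stays. Needs under 2 N.
- leg_hub (a point): Centre of the leg's hub: 105 mm to the +y side of the frame's middle, 60 mm from the frame's hub along the frame. The leg swings about an axis through it parallel to the stand's y axis.
- leg_foot (a point): Middle of the leg's foot. The leg is a straight 12 mm steel rod 150 mm long from its hub, ending in a rubber foot of 14 mm diameter that sticks out 30 mm sideways (+y); this point is 15 mm out from the rod along the foot, and 150 mm from the leg's hub.
- drawer (a joint): How far the vial drawer is open, m: 0 = fully home, grows towards -x of the stand; starts 0.025 to 0.05 open. It takes about 2 N to slide.
- drawer_front (a point): Middle of the drawer's front face, 26 mm above the bench. The front is 126 mm wide and reaches from 8 to 44 mm above the bench; a thin steel pull lip 50 mm wide, 38 to 44 mm above the bench, sticks out 13 mm further in its middle.
- solvent: Amber bottle 54 mm across, 120 mm tall, on the bench on the -y side of the stand; origin under its centre. To be left alone.
- tin: Round aluminium tin 60 mm across, 50 mm tall, on the bench on the +y side of the stand; origin under its centre. To be left alone.
- beaker: Glass beaker 60 mm across, 75 mm tall, on the bench; origin under its centre. To be left alone.
- wrench: Wrench 150 mm long lying on the bench. To be left alone.
- driver: Screwdriver lying on the bench. To be left alone.
- rack: Grey vial block 60 x 140 x 30 mm on the bench. To be left alone.

How it is judged:
By the outcome, as a careful person would: the job done as asked, in the order asked, and still so for the second after the job is handed in, while the arm keeps its last pose, push and grip.
It also fails if it takes over 58 s, if anything falls off the work surface, if the arm or the gripper's body presses on something with over 40 N, if the wrist force passes 120 N, or if a joint passes its speed limit or range.

## Robot

A 7-joint arm with a two-finger parallel gripper is mounted at the origin on the work surface. World frame = base frame: x ahead of the robot, y to its left, z up, the work surface at z = 0. Lengths are in m, angles in rad, forces in N, time in s.
With the tool pointing down it reaches from about 0.425 to 0.875 m from the base axis. Payload 8.4 kg.
Tool frame: the origin (TCP) lies at the very end of the fingers, on their centre line; the grasp point (between the pads) lies 19 mm behind it (r.grasp_offset is the z of the grasp point in the tool frame, in m); z points along the fingers, y is the direction in which the jaws open and shut (so a half turn about z gives the same grasp; the last joint's range is limited). The gripper opens to 85 mm and grips with 20 to 120 N. Pads are 22 mm wide; open, the fingers measure 114 mm over their backs; the gripper's body (76 mm by 85 mm) begins 54 mm behind the grasp point. The pads swing forward as they close: fully open they stand 13 mm farther back than shut.
Start: joints at [-1.31, 0.333, 0.04, 1.465, -0.013, 1.343, -0.059], TCP at [0.229, 0.608, 0.202] pointing down, gripper open.
Joint ranges: [-2.58, 2.58], [-0.38, 2.09], [-1.3, 1.39], [0.25, 2.4], [-1.5, 4.64], [0.08, 2.09], [-2.65, 2.65]. Speed limits (rad/s): [2.22, 2.22, 2.79, 2.79, 3.14, 3.14, 3.14].

## Interface

Orientations are given as a rotation vector (axis times angle).
In Python, from workcell import r gives the robot as it stands. The module is installed in compiled form; this text tells all that it offers.
- The arm moves only by the tool step_arm, never from a script. Its argument "deltas" is a list of rows, each an object with "xyz": the shift along the tool's x, y, z in mm, a list of three; "dr": the turn, a rotation vector about the tool's x, y, z in degrees, a list of three; "jaw": the finger opening in mm, from 0 to 85.4. A call has 1 to 5 rows; each row shifts and turns the commanded pose from where the row before left it, along the tool's axes as they then stand; what a row does not reach is not made up. A row lasts 1/8 s, in which the tool goes at most 62.5 mm and 10.7 degrees, less where a joint would pass 70% of its speed; a pose out of reach is approached as far as the arm can. A call is refused whole if a number of a shift passes 62.5 or a number of a turn 10.7, either way. A call with a gripper value outside its range is refused whole. The fingers move at their own pace and stop on an object; the grip force is fixed at half the most. Time passes only in rows, so rows that do not move let the fingers close. It gives the time, the measured TCP pose, the force and the opening at its end, in the units of the state.
- r.state(): the state, without advancing time (a new reading comes with each control period).
- r.camera(name): name is "side" or "top" or "wrist"; returns a dict with "color" (420x560x3 uint8, red, green, blue), "depth" (420x560 float32, m along the optical axis (not along the pixel's ray), 0 where there is no reading), "camera_matrix" (3x3 intrinsics, pixels), "R" (3x3) and "t" (3): a world point X has camera coordinates R X + t. Camera axes: x right, y down, z forward; pixel columns grow to the right and rows downward; lengths in m; the calibration is good to about 2 mm. A picture is of the moment at which its call begins.
- r.finish_job(): hands the job in, once; it reports no verdict.
The state is a dict: "t": time; "qpos": joint angles; "qvel": joint speeds; "joint_torque": joint torques, N m; "eef_pos": TCP position; "tool_rot": TCP orientation; "ft_force": force on the tool from outside, world axes, zero at the start; "wrist_torque": the same for the moment, N m; "finger_gap": opening from 0.0 (shut) to 1.0 (fully open).
Only numpy, scipy, OpenCV 4.12 (cv2) and the standard library are available. Lean on these libraries where they do the work, as an engineer would, in place of code of your own. Each camera call takes 0.05 s, during which the arm holds its last target.

## Working session

There is one attempt and no reset: what is moved stays moved. The work goes in short steps, Python scripts to look and compute and a tool call to move; the robot and the scene stay as the last step left them, time stands still between calls to the robot, and variables do not carry over. Pictures are saved under pics/ and viewed, and the job is handed in when it is done.

Besides the shell and the picture viewer there is one more tool, called after ">>>" by a JSON object that holds its "api" and its "payload", one argument or row to a line. step_arm: Moves the arm, as the interface text tells. Its arguments: {"type":"object","properties":{"deltas":{"type":"array","items":{"type":"object","properties":{"xyz":{"type":"array","items":{"type":"number"}},"dr":{"type":"array","items":{"type":"number"}},"jaw":{"type":"number"}}}}},"required":["deltas"]}

```bash
mkdir -p pics; cat > h.py <<'E'
import numpy as np, cv2
from workcell import r
def snap(n,f):
    c=r.camera(n); np.savez('%s.npz'%f,**c); cv2.imwrite('pics/%s.png'%f,c['color'][:,:,::-1]); return c
def ray(c,u,v):
    K=c['camera_matrix'];d=np.linalg.inv(K)@[u,v,1.];R=c['R'];return -R.T@c['t'],R.T@d
def atz(c,u,v,z):
    o,d=ray(c,u,v);return o+d*(z-o[2])/d[2]
def dep(c,u,v):
    o,d=ray(c,u,v);return o+d*c['depth'][int(round(v)),int(round(u))]
def proj(c,X):
    p=c['camera_matrix']@(c['R']@np.array(X)+c['t']);return p[:2]/p[2]
def tri(a,b):
    (o1,d1),(o2,d2)=a,b
    d1=d1/np.linalg.norm(d1);d2=d2/np.linalg.norm(d2)
    s=np.linalg.lstsq(np.c_[d1,-d2],o2-o1,rcond=None)[0]
    p,q=o1+s[0]*d1,o2+s[1]*d2
    return (p+q)/2,np.linalg.norm(p-q)
E
python3 - <<'E'
from h import *
for n in('side','top','wrist'):
    c=snap(n,n+'0');print(n,-c['R'].T@c['t'],c['R'][2])
print(r.state(),r.grasp_offset)
E
```

```text
side [-0.25540302  1.03067274  1.29341691] [ 0.48150192 -0.59450551 -0.64398688]
top [0.48106061 0.00777827 1.28096714] [ 0.08442404 -0.00463475 -0.99641914]
wrist [0.15354552 0.63632652 0.37312848] [ 0.28859538 -0.11046717 -0.95105715]
{'t': 0.15, 'qpos': array([-1.31021   ,  0.33375938,  0.03988559,  1.46609018, -0.01343042,
        1.34332308, -0.05848448]), 'qvel': array([-0.00014802, -0.00125929, -0.00015424, -0.00172448,  0.00187719,
        0.0006147 ,  0.00029809]), 'joint_torque': array([ 2.84333910e-03, -6.59046650e+01,  1.36734020e+00, -4.05867720e+01,
        1.69847027e-02,  9.86575847e-03,  6.05287553e-08]), 'eef_pos': array([0.22872179, 0.60798658, 0.20130801]), 'tool_rot': array([-5.62102976e-01, -3.09071736e+00,  2.04535867e-03]), 'ft_force': array([-0.80437775, -0.84978427,  0.72488315]), 'wrist_torque': array([0.0306712 , 0.02131536, 0.0201483 ]), 'finger_gap': 1.0009584737290858} -0.0187
```

View pics/side0.png

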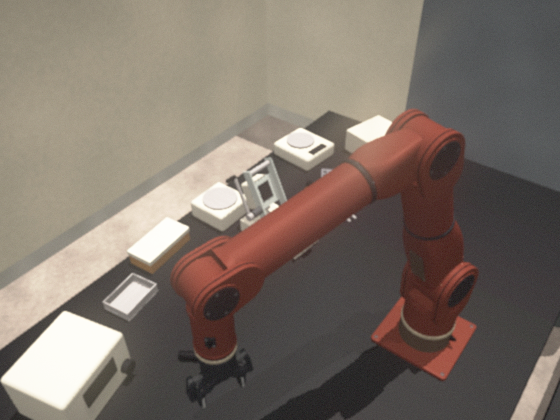

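View pics/top0.png

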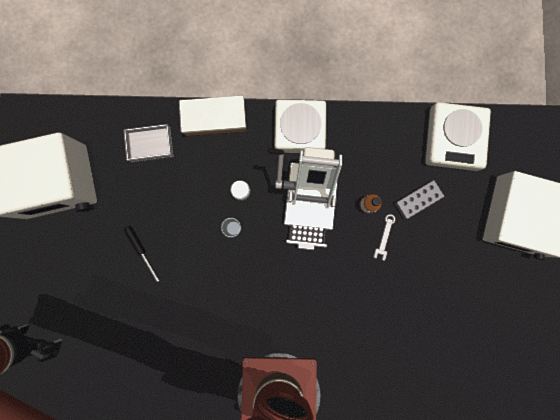

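View pics/wrist0.png

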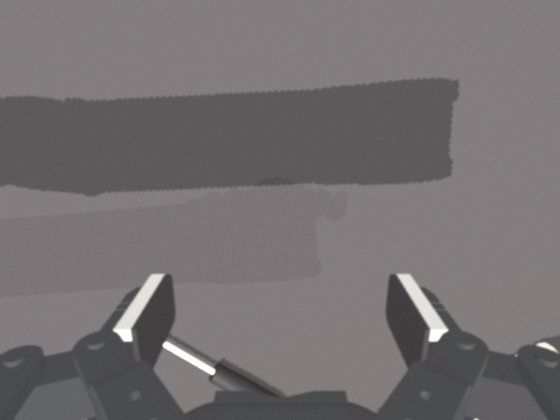

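The top view shows the stand around (312,200), with its drawer open towards the robot (down, front at about (306,245)). The leg is on the left (280,172), the tin at (240,190), the beaker at (231,228) and the solvent at (371,203). I'll enlarge these.

```bash
python3 - <<'E'
from h import *
a=cv2.imread('pics/top0.png')[130:265,215:395];cv2.imwrite('pics/top0z.png',cv2.resize(a,None,fx=4.4,fy=4.4,interpolation=2))
a=cv2.imread('pics/side0.png')[130:280,180:360];cv2.imwrite('pics/side0z.png',cv2.resize(a,None,fx=4,fy=4,interpolation=2))
E
```

```text
(no output)
```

View pics/top0z.png

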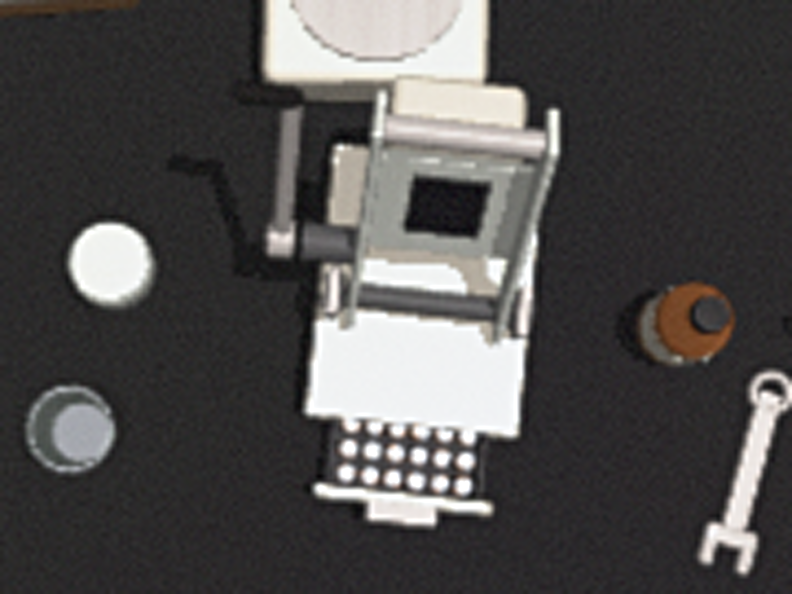

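View pics/side0z.png

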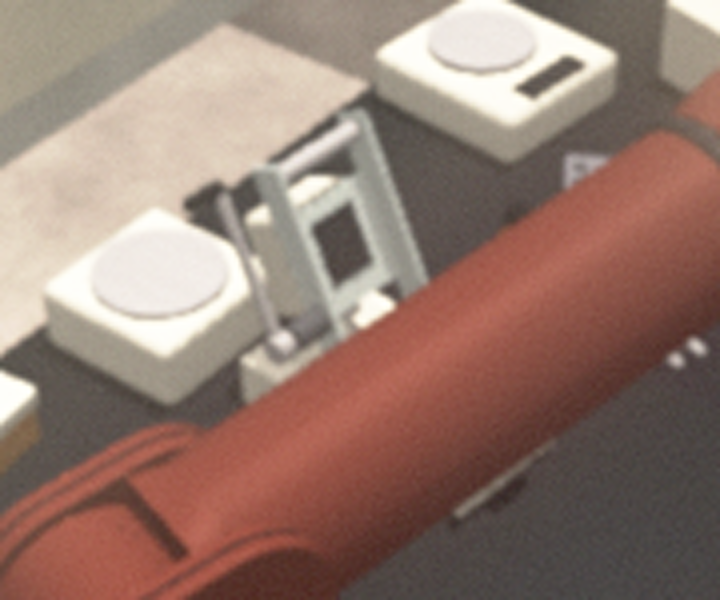

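```bash
cat > fit.py <<'E'
from h import *
from scipy.optimize import least_squares
def L(name): return dict(np.load('%s.npz'%name))
def SW(p,X):
    c,s=np.cos(p[2]),np.sin(p[2]);return np.array([p[0]+c*X[0]-s*X[1],p[1]+s*X[0]+c*X[1],X[2]])
def FR(lean,along,y,fwd=0): # fwd toward -x
    return np.array([along*np.sin(lean)-fwd*np.cos(lean),y,0.075+along*np.cos(lean)+fwd*np.sin(lean)])
def leg(lean,q,y=0.12,l=0.15):
    h=FR(lean,.06,y);a=lean-q
    return h+l*np.array([np.sin(a),0,np.cos(a)])
E
python3 - <<'E'
from fit import *
T=L('top0');S=L('side0')
t=lambda u,v:np.array([215+u/4.4,130+v/4.4]); s=lambda u,v:np.array([180+u/4,130+v/4])
def res(p,full=False):
    o=[(T,t(306,413),(-.085,.075,.05)),(T,t(520,435),(-.085,-.075,.05)),
     (T,t(385,130),FR(p[3],.19,.049)),(T,t(548,145),FR(p[3],.19,-.049)),
     (S,s(283,166),FR(p[3],.19,.049)),(S,s(355,127),FR(p[3],.19,-.049)),
     (T,t(290,107),leg(p[3],0,.105)),(T,t(278,98),leg(p[3],0,.12)),
     (T,t(315,490),(-p[4],.063,.044)),(T,t(492,508),(-p[4],-.063,.044))]
    e=np.array([proj(c,SW(p,X))-m for c,m,X in o])
    return e if full else e.ravel()
f=least_squares(res,[.6,-.03,-.1,.45,.13],loss='soft_l1')
print(f.x);print(res(f.x,True).round(1))
p=f.x
for n,X in dict(bar=FR(p[3],.19,0),hub=leg(p[3],0,.105,0),foot=leg(p[3],0),df=(-p[4],0,.026),home=(-.085,0,.026)).items(): print(n,SW(p,X).round(4))
for n,u,v,z in(('tin',112,260,.05),('beak',70,430,.0),('solv',710,315,.12),('df+',315,490,.044),('df-',492,508,.044)): print(n,atz(T,*t(u,v),z).round(3))
# depth at bar/ base top
for u,v in((465,138),(415,390),(290,170),(403,515)): print(dep(T,*t(u,v)).round(4))
E
```

```text
[ 0.61356729 -0.09254874 -0.08605057  0.43230928  0.13864155]
[[ 0.5 -0.2]
 [-0.3  0. ]
 [ 0.   0.3]
 [-0.3  0.8]
 [-1.3  2. ]
 [ 0.6 -0.8]
 [ 1.1 -1.4]
 [-1.9  0.1]
 [ 0.4 -0.1]
 [ 0.3  0.2]]
bar [ 0.6929 -0.0994  0.2475]
hub [0.6476 0.0099 0.1295]
foot [0.7115 0.0194 0.2657]
df [ 0.4754 -0.0806  0.026 ]
home [ 0.5289 -0.0852  0.026 ]
tin [0.641 0.132 0.05 ]
beak [0.521 0.164 0.   ]
solv [ 0.604 -0.278  0.12 ]
df+ [ 0.481 -0.017  0.044]
df- [ 0.471 -0.142  0.044]
[ 0.6925 -0.098   0.2553]
[ 0.5525 -0.0858  0.054 ]
[0.6804 0.0063 0.2026]
[ 0.4642 -0.0797  0.0403]
```

Fit: the stand is at (0.614,-0.093) with yaw -0.086, and the residuals are small. The depth checks agree, with the bar top at z 0.255 and the base top at 0.054. First I'll drive to the drawer with the jaws along the hinge axis, straddling the lip.

```bash
cat > go.py <<'E'
import sys
from h import *
from scipy.spatial.transform import Rotation as Ro
s=r.state();R=Ro.from_rotvec(s['tool_rot']).as_matrix()
print('t',s['t'],'pos',s['eef_pos'].round(4),'yaw_y',np.degrees(np.arctan2(R[1,1],R[0,1])).round(2),'tz',R[:,2].round(3),'F',s['ft_force'].round(1),'gap',round(s['finger_gap'],3),'q',s['qpos'].round(2))
a=list(map(float,sys.argv[1:]))
for i in range(0,len(a),3):
    d=R.T@(np.array(a[i:i+3])-s['eef_pos'])*1000;print('to',a[i:i+3],'tool mm',d.round(1),'rows',np.linalg.norm(d)/55)
E
python3 go.py .45 .2 .2
```

```text
t 0.15 pos [0.2287 0.608  0.2013] yaw_y 69.38 tz [-0.    -0.001 -1.   ] F [-0.8 -0.8  0.7] gap 1.001 q [-1.31  0.33  0.04  1.47 -0.01  1.34 -0.06]
to [0.45, 0.2, 0.2] tool mm [-350.8 -303.9    1.7] rows 8.43876941901337
```

>>> {"api": "step_arm", "payload": {
  "deltas": [
    {"xyz": [-39,-34,0],"dr": [0,0,0],"jaw": 70},
    {"xyz": [-39,-34,0],"dr": [0,0,0],"jaw": 70},
    {"xyz": [-39,-34,0],"dr": [0,0,0],"jaw": 70},
    {"xyz": [-39,-34,0],"dr": [0,0,0],"jaw": 70},
    {"xyz": [-39,-34,0],"dr": [0,0,0],"jaw": 70}
  ]
}}

```text
t: 0.78
eef_pos: [0.3521, 0.3789, 0.2019]
tool_rot: [-0.562, -3.091, 0.0]
ft_force: [1.2, -0.7, -0.2]
finger_gap: 0.819
```

>>> {"api": "step_arm", "payload": {
  "deltas": [
    {"xyz": [-39,-34,0],"dr": [0,0,0],"jaw": 70},
    {"xyz": [-39,-34,0],"dr": [0,0,0],"jaw": 70},
    {"xyz": [-39,-34,0],"dr": [0,0,0],"jaw": 70},
    {"xyz": [-39,-34,0],"dr": [0,0,-7.8],"jaw": 70},
    {"xyz": [0,0,0],"dr": [0,0,-7.9],"jaw": 70}
  ]
}}

```text
t: 1.4
eef_pos: [0.4514, 0.194, 0.2021]
tool_rot: [0.139, 3.138, -0.001]
ft_force: [0.0, 0.6, -0.1]
finger_gap: 0.822
```

```bash
python3 go.py .452 -.08 .14 .445 -.08 .05; python3 - <<'E'
from h import *
snap('side','side1')
a=cv2.imread('pics/side1.png')[130:280,180:360];cv2.imwrite('pics/side1z.png',cv2.resize(a,None,fx=4,fy=4,interpolation=2))
E
```

```text
t 1.4 pos [0.4514 0.194  0.2021] yaw_y 84.94 tz [ 0.    -0.001 -1.   ] F [ 0.   0.6 -0.1] gap 0.822 q [-0.86 -0.    0.36  1.86  0.    1.29  0.99]
to [0.452, -0.08, 0.14] tool mm [ -24.7 -272.9   62.3] rows 5.109035157656763
to [0.445, -0.08, 0.05] tool mm [ -17.7 -273.5  152.3] rows 5.700078128051461
```

View pics/side1z.png

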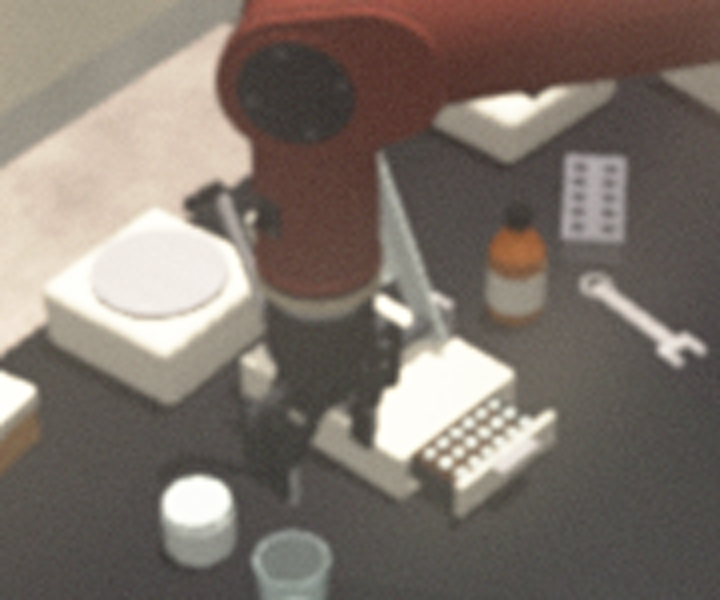

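The side view shows the drawer open, with its front from (455,500) to (553,415) in the enlarged crop and the way to it clear.

>>> {"api": "step_arm", "payload": {
  "deltas": [
    {"xyz": [-7,-55,0],"dr": [0,0,0],"jaw": 70},
    {"xyz": [-7,-55,0],"dr": [0,0,0],"jaw": 70},
    {"xyz": [-4,-55,20],"dr": [0,0,0],"jaw": 70},
    {"xyz": [0,-55,30],"dr": [0,0,0],"jaw": 70},
    {"xyz": [0,-53,30],"dr": [0,0,0],"jaw": 70}
  ]
}}

```text
t: 2.08
eef_pos: [0.444, -0.0761, 0.1215]
tool_rot: [0.137, 3.137, 0.001]
ft_force: [1.8, 0.5, -0.5]
finger_gap: 0.82
```

```bash
python3 go.py .449 -.079 .018; python3 - <<'E'
from h import *
snap('wrist','w1')
E
```

```text
t 2.075 pos [ 0.444  -0.0761  0.1215] yaw_y 85.01 tz [ 0.001  0.001 -1.   ] F [ 1.8  0.5 -0.5] gap 0.82 q [-0.6  -0.05  0.67  2.06  0.03  1.12  1.53]
to [0.449, -0.079, 0.018] tool mm [ -5.1  -2.5 103.5] rows 1.8849867928760462
```

View pics/w1.png

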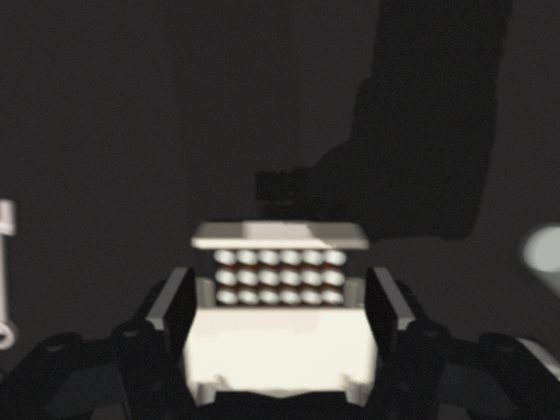

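The wrist view shows the drawer front centred between the fingers, spanning columns 193 to 368 at row 235. I'll lower now and then push.

>>> {"api": "step_arm", "payload": {
  "deltas": [
    {"xyz": [0,-2,50],"dr": [0,0,0],"jaw": 70},
    {"xyz": [0,0,40],"dr": [0,0,0],"jaw": 70},
    {"xyz": [0,0,13],"dr": [0,0,0],"jaw": 70},
    {"xyz": [0,0,0],"dr": [0,0,0],"jaw": 70}
  ]
}}

```text
t: 2.62
eef_pos: [0.4439, -0.0768, 0.0191]
tool_rot: [-0.135, -3.138, 0.001]
ft_force: [0.2, 0.1, -0.8]
finger_gap: 0.82
```

>>> {"api": "step_arm", "payload": {
  "deltas": [
    {"xyz": [-10,0,0],"dr": [0,0,0],"jaw": 70},
    {"xyz": [-10,0,0],"dr": [0,0,0],"jaw": 70},
    {"xyz": [-8,0,0],"dr": [0,0,0],"jaw": 70},
    {"xyz": [-8,0,0],"dr": [0,0,0],"jaw": 70}
  ]
}}

```text
t: 3.12
eef_pos: [0.4808, -0.0802, 0.0194]
tool_rot: [0.135, 3.138, -0.0]
ft_force: [-0.0, -0.4, -0.0]
finger_gap: 0.821
```

```bash
python3 go.py
```

```text
t 3.125 pos [ 0.4808 -0.0802  0.0194] yaw_y 85.08 tz [ 0. -0. -1.] F [-0.  -0.4 -0. ] gap 0.821 q [-0.54  0.22  0.68  2.08 -0.18  0.9   1.73]
```

>>> {"api": "step_arm", "payload": {
  "deltas": [
    {"xyz": [-5,0,0],"dr": [0,0,0],"jaw": 70},
    {"xyz": [-5,0,0],"dr": [0,0,0],"jaw": 70}
  ]
}}

```text
t: 3.38
eef_pos: [0.49, -0.0811, 0.019]
tool_rot: [-0.135, -3.138, 0.0]
ft_force: [0.2, 0.8, -0.2]
finger_gap: 0.818
```

```bash
python3 - <<'E'
from h import *
snap('wrist','w2');snap('side','side2')
a=cv2.imread('pics/side2.png')[170:290,200:340];cv2.imwrite('pics/side2z.png',cv2.resize(a,None,fx=5,fy=5,interpolation=2))
print(r.state()['ft_force'])
E
```

```text
[-0.00652357 -0.25795856  0.2307335 ]
```

View pics/w2.png

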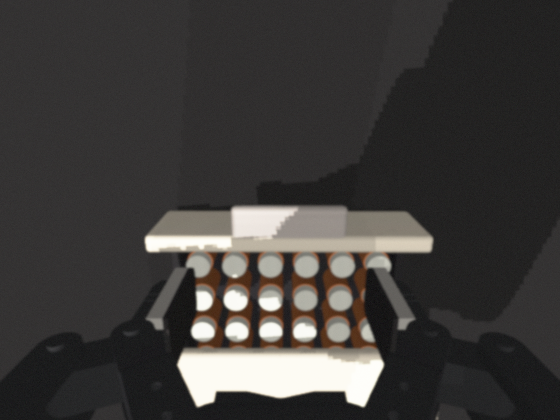

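View pics/side2z.png

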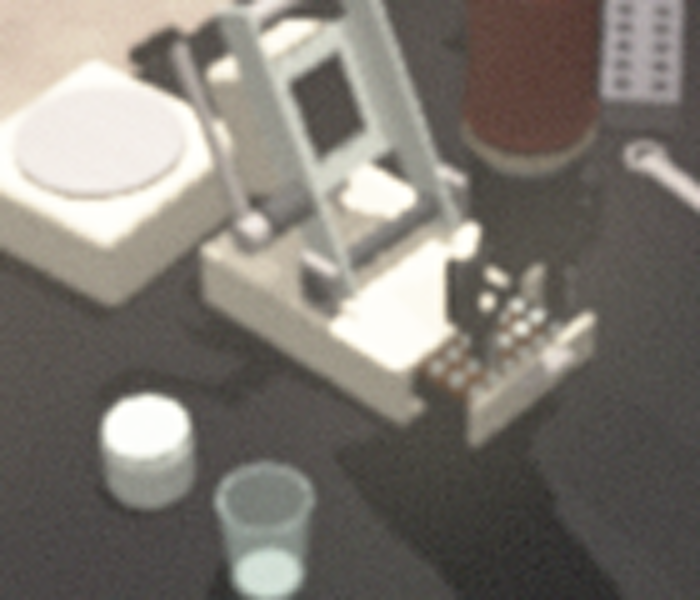

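The fingers seem to be inside the drawer, beyond its front. I'll measure before moving.

```bash
python3 - <<'E'
from h import *
W=dict(np.load('w2.npz'));S=dict(np.load('side2.npz'));W1=dict(np.load('w1.npz'))
print('lip',dep(W,265,220).round(4),'front top',dep(W,180,240),dep(W,180,225),dep(W,420,243).round(4),'vial',dep(W,270,265).round(4))
for u,v in((180,290),(185,275),(160,320),(380,275),(395,300)): print('fing',dep(W,u,v).round(4))
print('w1 front',dep(W1,220,240),dep(W1,270,228))
s=lambda u,v:(200+u/5,170+v/5)
for uv in((475,440),(470,405),(590,325)): print('side',atz(S,*s(*uv),.044).round(4),dep(S,*s(*uv)).round(4))
print('tcp in W',proj(W,r.state()['eef_pos']),proj(S,r.state()['eef_pos']),'tcp side zoom',(proj(S,r.state()['eef_pos'])-[200,170])*5)
E
```

```text
lip [ 0.4634 -0.0851  0.044 ] front top [ 0.46967837 -0.12290219  0.04344669] [ 0.46713893 -0.12566839  0.03125211] [ 0.4799 -0.019   0.0437] vial [ 0.4886 -0.0856  0.0364]
fing [ 0.4754 -0.1152  0.0763]
fing [ 0.4748 -0.1159  0.0663]
fing [ 0.4756 -0.1171  0.0934]
fing [ 0.4807 -0.0423  0.067 ]
fing [ 0.4815 -0.0414  0.0829]
w1 front [ 0.46752918 -0.12250515  0.04365086] [ 0.46193221 -0.08504729  0.04199537]
side [0.4583 0.0135 0.044 ] [ 0.4752 -0.0106  0.0143]
side [ 0.4803 -0.0112  0.044 ] [ 0.4829 -0.0149  0.0395]
side [ 0.4606 -0.1253  0.044 ] [ 0.4638 -0.1306  0.0383]
tcp in W [279.9737166  251.66585991] [303.42848386 243.65399626] tcp side zoom [517.14241931 368.26998128]
```

```bash
python3 - <<'E'
from h import *
a=cv2.imread('pics/w2.png')[190:400,120:460];cv2.imwrite('pics/w2z.png',cv2.convertScaleAbs(cv2.resize(a,None,fx=2.3,fy=2.3,interpolation=2),alpha=1.4,beta=15))
E
```

```text
(no output)
```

View pics/w2z.png

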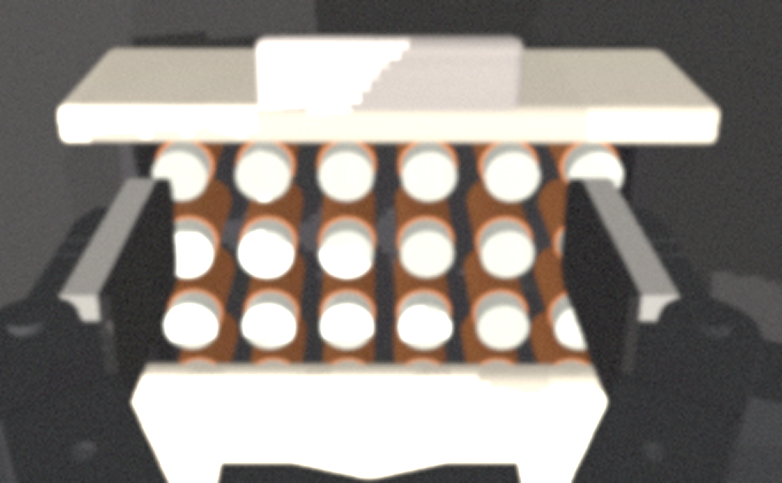

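```bash
python3 - <<'E'
from h import *
W=dict(np.load('w2.npz'));W0=dict(np.load('wrist0.npz'))
for c,tcp,p,n in((W,np.array([.49,-.0811,.019]),0.135,'w2'),(W0,np.array([.2287,.608,.2013]),.36,'w0')):
    C=-c['R'].T@c['t'];print(n,'cam',C.round(3),'rel',(C-tcp).round(3))
for z in(.019,.03,.045,.06): print(z,proj(W,[.479,-.1159,z]).round(1),proj(W,[.49,-.0811,z]).round(1))
for v in range(255,290,3): print(v,[ (round(float(x),4) ) for x in dep(W,183,v)])
E
```

```text
w2 cam [ 0.41  -0.074  0.191] rel [-0.08   0.007  0.172]
w0 cam [0.154 0.636 0.373] rel [-0.075  0.028  0.172]
0.019 [209.4 236.6] [279.9 251.1]
0.03 [205.2 245.6] [279.9 260.8]
0.045 [198.5 259.7] [279.8 276. ]
0.06 [190.5 276.6] [279.8 294.1]
255 [0.4853, -0.1289, 0.0249]
258 [0.4863, -0.1288, 0.0262]
261 [0.4876, -0.1288, 0.0269]
264 [0.4899, -0.1296, 0.0255]
267 [0.475, -0.1185, 0.0591]
270 [0.4746, -0.1176, 0.0624]
273 [0.4742, -0.1166, 0.0658]
276 [0.475, -0.1166, 0.0666]
279 [0.4745, -0.1156, 0.07]
282 [0.4748, -0.1152, 0.0717]
285 [0.4749, -0.1147, 0.0738]
288 [0.4763, -0.1151, 0.0734]
```

The fingertips are really near z 0.057 while the TCP reads 0.019. They passed over the front without touching it, the force is zero, and the drawer has not moved. I'll back off, close the jaws and measure where the tips really are.

>>> {"api": "step_arm", "payload": {
  "deltas": [
    {"xyz": [0,0,-50],"dr": [0,0,0],"jaw": 70},
    {"xyz": [30,0,-20],"dr": [0,0,0],"jaw": 0},
    {"xyz": [30,0,0],"dr": [0,0,0],"jaw": 0},
    {"xyz": [0,0,0],"dr": [0,0,0],"jaw": 0},
    {"xyz": [0,0,0],"dr": [0,0,0],"jaw": 0}
  ]
}}

```text
t: 4.1
eef_pos: [0.4306, -0.0757, 0.0893]
tool_rot: [0.134, 3.138, 0.001]
ft_force: [0.3, -0.6, -0.2]
finger_gap: 0.002
```

```bash
python3 go.py; python3 - <<'E'
from h import *
snap('wrist','w3');W=snap('side','side3')
a=cv2.imread('pics/side3.png')[170:290,200:340];cv2.imwrite('pics/side3z.png',cv2.resize(a,None,fx=5,fy=5,interpolation=2))
p=r.state()['eef_pos'];print('side zoom tcp',(proj(W,p)-[200,170])*5)
W=dict(np.load('w3.npz'));print('tcp w',proj(W,p))
for v in range(225,330,5): print(v,dep(W,270,v).round(4)-p)
E
```

```text
t 4.1 pos [ 0.4306 -0.0757  0.0893] yaw_y 85.1 tz [ 0.001  0.    -1.   ] F [ 0.3 -0.6 -0.2] gap 0.002 q [-0.63 -0.04  0.7   2.13  0.03  1.05  1.54]
side zoom tcp [588.66166638 333.62327725]
tcp w [279.31803467 251.21316714]
225 [ 0.01911012 -0.00889459 -0.08880799]
230 [ 0.02291012 -0.00929459 -0.08810799]
235 [ 0.02691012 -0.00969459 -0.08790799]
240 [ 0.03191012 -0.01019459 -0.08990799]
245 [ 0.03581012 -0.01049459 -0.08930799]
250 [ 0.03991012 -0.01089459 -0.08900799]
255 [ 0.04391012 -0.01129459 -0.08850799]
260 [-0.01278988 -0.00269459  0.03519201]
265 [-0.01258988 -0.00259459  0.03929201]
270 [-0.01278988 -0.00239459  0.04389201]
275 [-0.01368988 -0.00219459  0.04949201]
280 [-0.01258988 -0.00229459  0.05119201]
285 [-0.01328988 -0.00209459  0.05599201]
290 [-0.01228988 -0.00209459  0.05779201]
295 [-0.01228988 -0.00199459  0.06109201]
300 [-0.01288988 -0.00189459  0.06519201]
305 [-0.01158988 -0.00199459  0.06609201]
310 [-0.01408988 -0.00149459  0.07279201]
315 [-0.01358988 -0.00159459  0.07459201]
320 [-0.01338988 -0.00149459  0.07689201]
325 [-0.01388988 -0.00139459  0.07999201]
```

View pics/w3.png

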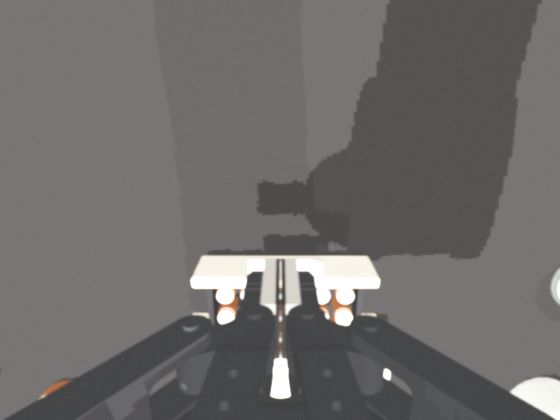

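View pics/side3z.png

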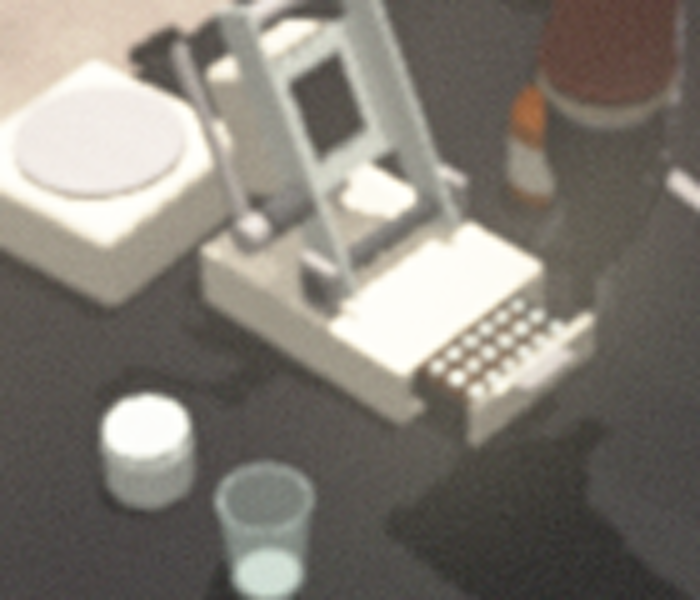

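```bash
python3 - <<'E'
from h import *
a=cv2.imread('pics/w3.png')[235:345,190:370];cv2.imwrite('pics/w3z.png',cv2.convertScaleAbs(cv2.resize(a,None,fx=4.4,fy=4.4,interpolation=2),alpha=1.5,beta=20))
S=dict(np.load('side3.npz'));p=r.state()['eef_pos']
# lowest gripper points near the TCP in side depth
K=S['camera_matrix'];v,u=np.mgrid[200:260,300:335]
P=np.array([[dep(S,a,b) for a in range(290,340)] for b in range(150,260)]).reshape(-1,3)
m=(np.linalg.norm(P[:,:2]-p[:2],axis=1)<.05)&(P[:,2]>.05)
print(P[m][np.argsort(P[m][:,2])[:8]].round(3),p, m.sum())
W=dict(np.load('w3.npz'))
for c in(255,262,270,276,285,290,300):
  print(c,[ (v,round(float(dep(W,c,v)[2]),3)) for v in range(246,275,3)])
E
```

```text
[[ 0.468 -0.098  0.051]
 [ 0.424 -0.083  0.118]
 [ 0.425 -0.073  0.12 ]
 [ 0.422 -0.068  0.121]
 [ 0.418 -0.074  0.123]
 [ 0.418 -0.068  0.123]
 [ 0.426 -0.074  0.123]
 [ 0.418 -0.08   0.123]] [ 0.43068988 -0.07600541  0.08910799] 1680
255 [(246, 0.0), (249, 0.001), (252, 0.0), (255, -0.001), (258, 0.041), (261, 0.045), (264, 0.042), (267, 0.042), (270, 0.043), (273, 0.128)]
262 [(246, 0.001), (249, 0.0), (252, -0.0), (255, -0.001), (258, 0.041), (261, 0.043), (264, 0.044), (267, 0.043), (270, 0.044), (273, 0.261)]
270 [(246, 0.0), (249, 0.001), (252, 0.001), (255, 0.001), (258, 0.041), (261, 0.125), (264, 0.128), (267, 0.129), (270, 0.133), (273, 0.135)]
276 [(246, -0.0), (249, -0.001), (252, -0.0), (255, 0.001), (258, 0.041), (261, 0.125), (264, 0.127), (267, 0.13), (270, 0.132), (273, 0.135)]
285 [(246, -0.001), (249, 0.001), (252, -0.001), (255, -0.0), (258, 0.041), (261, 0.124), (264, 0.127), (267, 0.13), (270, 0.133), (273, 0.135)]
290 [(246, -0.0), (249, -0.0), (252, -0.0), (255, 0.001), (258, 0.041), (261, 0.125), (264, 0.127), (267, 0.129), (270, 0.131), (273, 0.135)]
300 [(246, -0.0), (249, -0.0), (252, -0.0), (255, 0.0), (258, 0.041), (261, 0.043), (264, 0.044), (267, 0.043), (270, 0.044), (273, 0.127)]
```

View pics/w3z.png

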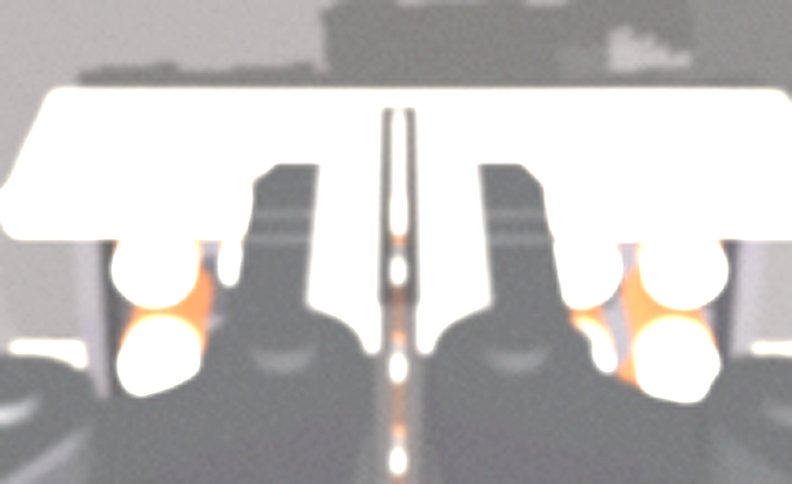

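Both cameras put the real fingertip about 33 mm above the reported TCP: about 0.121 against a TCP of 0.089 with the jaws shut, and 37 mm at a 70 mm opening. I'll rely on the measured tip from here. Next I'll lower in front of the drawer, watching the force.

>>> {"api": "step_arm", "payload": {
  "deltas": [
    {"xyz": [0,0,35],"dr": [0,0,0],"jaw": 70},
    {"xyz": [0,0,35],"dr": [0,0,0],"jaw": 70},
    {"xyz": [0,0,12],"dr": [0,0,0],"jaw": 70},
    {"xyz": [0,0,8],"dr": [0,0,0],"jaw": 70}
  ]
}}

```text
t: 4.7
eef_pos: [0.4304, -0.0761, -0.0011]
tool_rot: [-0.135, -3.138, 0.001]
ft_force: [0.1, 0.3, 0.6]
finger_gap: 0.813
```

```bash
python3 go.py; python3 - <<'E'
from h import *
W=snap('wrist','w4');p=r.state()['eef_pos']
a=cv2.imread('pics/w4.png')[180:400,110:450];cv2.imwrite('pics/w4z.png',cv2.convertScaleAbs(cv2.resize(a,None,fx=2.3,fy=2.3,interpolation=2),alpha=1.4,beta=15))
E
```

```text
t 4.7 pos [ 0.4304 -0.0761 -0.0011] yaw_y 85.08 tz [-0.001 -0.001 -1.   ] F [0.1 0.3 0.6] gap 0.813 q [-0.6   0.14  0.72  2.21 -0.13  0.83  1.69]
```

View pics/w4z.png

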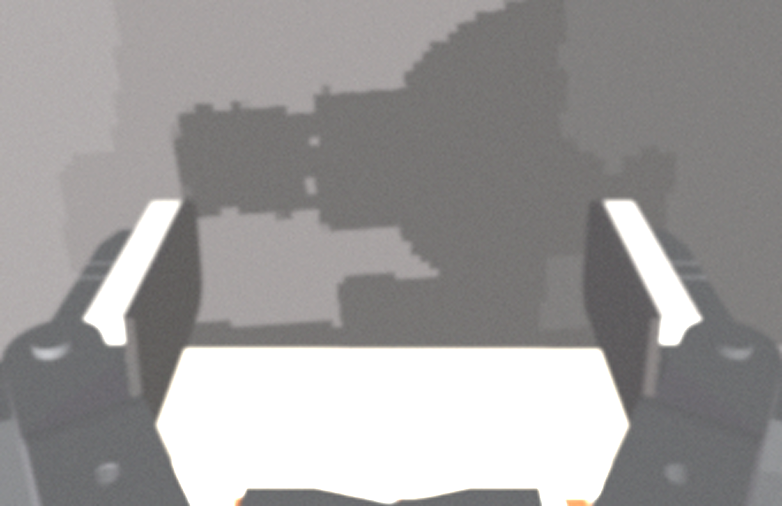

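The wrist view shows both fingers in front of the drawer face, with tips at (165,200) and (615,200) in the crop and still clear of the bench. I'll go down 14 mm more and then push.

>>> {"api": "step_arm", "payload": {
  "deltas": [
    {"xyz": [0,0,8],"dr": [0,0,0],"jaw": 70},
    {"xyz": [0,0,6],"dr": [0,0,0],"jaw": 70},
    {"xyz": [-12,0,0],"dr": [0,0,0],"jaw": 70},
    {"xyz": [-12,0,0],"dr": [0,0,0],"jaw": 70},
    {"xyz": [-8,0,0],"dr": [0,0,0],"jaw": 70}
  ]
}}

```text
t: 5.38
eef_pos: [0.4632, -0.0787, -0.0147]
tool_rot: [0.135, 3.138, -0.0]
ft_force: [-2.2, 0.5, 2.2]
finger_gap: 0.82
```

>>> {"api": "step_arm", "payload": {
  "deltas": [
    {"xyz": [-6,0,0],"dr": [0,0,0],"jaw": 70},
    {"xyz": [-6,0,0],"dr": [0,0,0],"jaw": 70}
  ]
}}

```text
t: 5.62
eef_pos: [0.4739, -0.0798, -0.015]
tool_rot: [-0.135, -3.138, 0.0]
ft_force: [-2.9, 0.0, 1.6]
finger_gap: 0.82
```

Contact at about 2–3 N, so the drawer is sliding. I'll continue in small steps.

>>> {"api": "step_arm", "payload": {
  "deltas": [
    {"xyz": [-6,0,0],"dr": [0,0,0],"jaw": 70},
    {"xyz": [-6,0,0],"dr": [0,0,0],"jaw": 70}
  ]
}}

```text
t: 5.88
eef_pos: [0.4859, -0.0808, -0.015]
tool_rot: [-0.135, -3.138, 0.0]
ft_force: [-2.4, -0.9, 1.5]
finger_gap: 0.819
```

>>> {"api": "step_arm", "payload": {
  "deltas": [
    {"xyz": [-5,0,0],"dr": [0,0,0],"jaw": 70}
  ]
}}

```text
t: 6.0
eef_pos: [0.491, -0.0812, -0.015]
tool_rot: [-0.135, -3.138, 0.0]
ft_force: [-2.3, -1.0, 1.3]
finger_gap: 0.821
```

>>> {"api": "step_arm", "payload": {
  "deltas": [
    {"xyz": [-3,0,0],"dr": [0,0,0],"jaw": 70}
  ]
}}

```text
t: 6.12
eef_pos: [0.494, -0.0815, -0.015]
tool_rot: [-0.135, -3.139, 0.0]
ft_force: [-2.5, -1.2, 0.6]
finger_gap: 0.817
```

>>> {"api": "step_arm", "payload": {
  "deltas": [
    {"xyz": [-3,0,0],"dr": [0,0,0],"jaw": 70}
  ]
}}

```text
t: 6.25
eef_pos: [0.4969, -0.0817, -0.0149]
tool_rot: [-0.135, -3.139, 0.0]
ft_force: [-2.4, -1.1, 0.8]
finger_gap: 0.817
```

>>> {"api": "step_arm", "payload": {
  "deltas": [
    {"xyz": [-3,0,0],"dr": [0,0,0],"jaw": 70}
  ]
}}

```text
t: 6.38
eef_pos: [0.4999, -0.082, -0.0149]
tool_rot: [-0.135, -3.139, 0.0]
ft_force: [-2.3, -1.2, -0.8]
finger_gap: 0.82
```

>>> {"api": "step_arm", "payload": {
  "deltas": [
    {"xyz": [-3,0,0],"dr": [0,0,0],"jaw": 70}
  ]
}}

```text
t: 6.5
eef_pos: [0.5029, -0.0822, -0.0149]
tool_rot: [-0.135, -3.139, 0.0]
ft_force: [-2.5, -1.1, -0.5]
finger_gap: 0.821
```

>>> {"api": "step_arm", "payload": {
  "deltas": [
    {"xyz": [-3,0,0],"dr": [0,0,0],"jaw": 70}
  ]
}}

```text
t: 6.62
eef_pos: [0.5059, -0.0824, -0.0149]
tool_rot: [-0.135, -3.139, 0.0]
ft_force: [-3.0, -2.0, 0.2]
finger_gap: 0.819
```

>>> {"api": "step_arm", "payload": {
  "deltas": [
    {"xyz": [-2,0,0],"dr": [0,0,0],"jaw": 70}
  ]
}}

```text
t: 6.75
eef_pos: [0.508, -0.0825, -0.0149]
tool_rot: [0.135, 3.139, -0.0]
ft_force: [-2.7, -0.3, 0.0]
finger_gap: 0.82
```

>>> {"api": "step_arm", "payload": {
  "deltas": [
    {"xyz": [-2,0,0],"dr": [0,0,0],"jaw": 70}
  ]
}}

```text
t: 6.88
eef_pos: [0.5099, -0.0827, -0.0149]
tool_rot: [0.135, 3.139, 0.0]
ft_force: [-2.9, -0.7, -0.5]
finger_gap: 0.822
```

>>> {"api": "step_arm", "payload": {
  "deltas": [
    {"xyz": [-2,0,0],"dr": [0,0,0],"jaw": 70}
  ]
}}

```text
t: 7.0
eef_pos: [0.5099, -0.0828, -0.0152]
tool_rot: [-0.136, -3.135, -0.001]
ft_force: [-14.1, 0.0, 10.0]
finger_gap: 0.819
```

>>> {"api": "step_arm", "payload": {
  "deltas": [
    {"xyz": [-2,0,0],"dr": [0,0,0],"jaw": 70}
  ]
}}

```text
t: 7.12
eef_pos: [0.5097, -0.0828, -0.0156]
tool_rot: [-0.136, -3.131, -0.002]
ft_force: [-22.8, 0.9, 16.4]
finger_gap: 0.818
```

```bash
python3 go.py; python3 - <<'E'
from h import *
T=snap('side','side5')
a=cv2.imread('pics/side5.png')[170:290,200:340];cv2.imwrite('pics/side5z.png',cv2.resize(a,None,fx=5,fy=5,interpolation=2))
E
```

```text
t 7.125 pos [ 0.5097 -0.0828 -0.0156] yaw_y 85.02 tz [-0.008  0.002 -1.   ] F [-22.8   0.9  16.4] gap 0.818 q [-0.5   0.36  0.67  2.03 -0.29  0.86  1.82]
```

View pics/side5z.png

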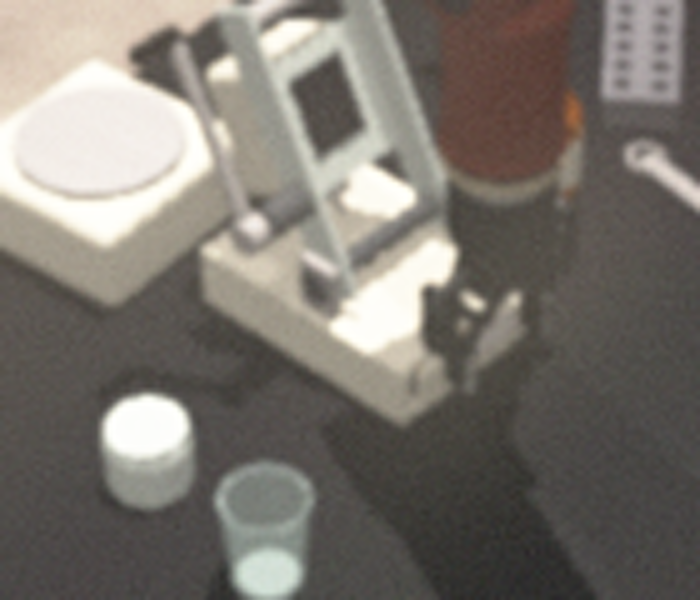

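The force jumped to 23 N with no further motion, so the drawer is at its stop. I'll back off and check.

>>> {"api": "step_arm", "payload": {
  "deltas": [
    {"xyz": [6,0,0],"dr": [0,0,0],"jaw": 70},
    {"xyz": [20,0,0],"dr": [0,0,0],"jaw": 70},
    {"xyz": [20,0,-20],"dr": [0,0,0],"jaw": 0},
    {"xyz": [0,0,-60],"dr": [0,0,0],"jaw": 0},
    {"xyz": [0,0,-60],"dr": [0,0,0],"jaw": 0}
  ]
}}

```text
t: 7.8
eef_pos: [0.4681, -0.0789, 0.127]
tool_rot: [0.134, 3.138, 0.0]
ft_force: [1.5, 1.4, 0.5]
finger_gap: 0.18
```

```bash
python3 go.py; python3 - <<'E'
from h import *
W=snap('wrist','w6');T=snap('side','side6')
a=cv2.imread('pics/side6.png')[170:290,200:340];cv2.imwrite('pics/side6z.png',cv2.resize(a,None,fx=5,fy=5,interpolation=2))
E
```

```text
t 7.8 pos [ 0.4681 -0.0789  0.127 ] yaw_y 85.1 tz [ 0.001  0.    -1.   ] F [1.5 1.4 0.5] gap 0.18 q [-0.67  0.01  0.76  2.01 -0.01  1.13  1.58]
```

View pics/side6z.png

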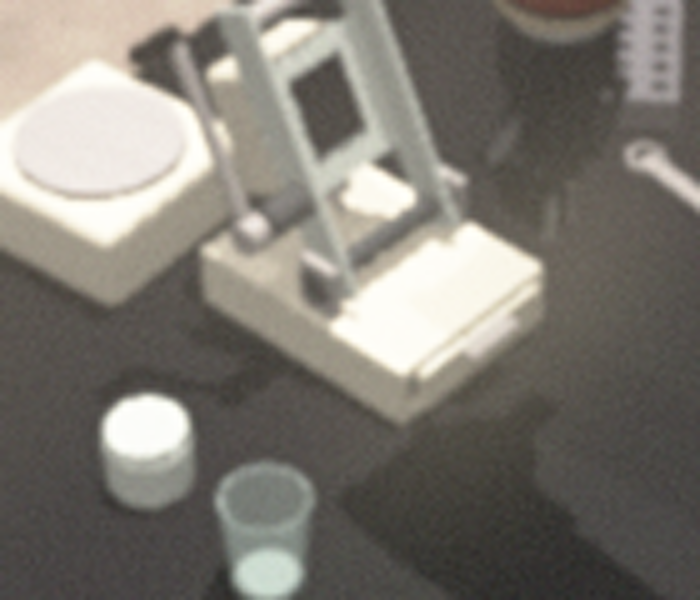

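View pics/w6.png

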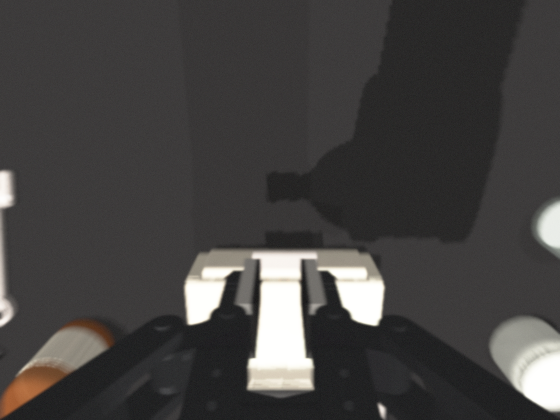

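```bash
python3 - <<'E'
from fit import *
W=L('w6');p=[.61356729,-.09254874,-.08605057]
c,s=np.cos(p[2]),np.sin(p[2])
def toS(X): d=X-np.array([p[0],p[1],0]);return np.array([c*d[0]+s*d[1],-s*d[0]+c*d[1],X[2]]).round(4)
for u in(220,350,280):
  for v in range(246,290,4): print(u,v,toS(dep(W,u,v)))
E
python3 go.py .78 .03 .32
```

```text
220 246 [-0.0914 -0.0521 -0.0003]
220 250 [-0.0944 -0.0497  0.0145]
220 254 [-0.0942 -0.0485  0.0218]
220 258 [-0.0944 -0.0473  0.0296]
220 262 [-0.0946 -0.0461  0.0371]
220 266 [-0.0939 -0.0453  0.0425]
220 270 [-0.0914 -0.0451  0.0444]
220 274 [-0.0877 -0.0454  0.0438]
220 278 [-0.0864 -0.0449  0.0477]
220 282 [-0.0843 -0.0446  0.0502]
220 286 [-0.081  -0.0447  0.0504]
350 246 [-0.092   0.0629  0.0007]
350 250 [-0.0945  0.0603  0.0144]
350 254 [-0.0939  0.0591  0.0211]
350 258 [-0.0942  0.0577  0.029 ]
350 262 [-0.0943  0.0564  0.0364]
350 266 [-0.0944  0.0551  0.0433]
350 270 [-0.0915  0.0551  0.0444]
350 274 [-0.0873  0.0556  0.043 ]
350 278 [-0.086   0.0549  0.047 ]
350 282 [-0.084   0.0546  0.0494]
350 286 [-0.0809  0.0547  0.05  ]
280 246 [-0.0921  0.0011  0.001 ]
280 250 [-0.1069  0.0011  0.0412]
280 254 [-0.1049  0.0011  0.0441]
280 258 [-0.2266  0.0012  0.2988]
280 262 [-0.0977  0.0011  0.0432]
280 266 [-0.0947  0.0011  0.0439]
280 270 [-0.0914  0.0011  0.0443]
280 274 [-0.0874  0.0011  0.0433]
280 278 [-0.0865  0.0011  0.0479]
280 282 [-0.0845  0.0011  0.0504]
280 286 [-0.0808  0.0011  0.0499]
t 7.9 pos [ 0.4725 -0.0792  0.1314] yaw_y 85.08 tz [ 0.011  0.002 -1.   ] F [-0.  -1.1  0.1] gap 0.01 q [-0.67  0.    0.76  2.   -0.01  1.13  1.58]
to [0.78, 0.03, 0.32] tool mm [-299.1  135.8 -184.9] rows 6.853538303844288
```

Drawer face is at stand x -0.094, i.e. its 8 mm front is flat against the base: home. Now for the leg, I'll raise and turn so that tool y lies along stand x.

>>> {"api": "step_arm", "payload": {
  "deltas": [
    {"xyz": [0,0,-40],"dr": [0,0,10],"jaw": 0},
    {"xyz": [0,0,-40],"dr": [0,0,10],"jaw": 0},
    {"xyz": [0,0,-40],"dr": [0,0,10],"jaw": 0},
    {"xyz": [0,0,-40],"dr": [0,0,10],"jaw": 0},
    {"xyz": [0,0,-40],"dr": [0,0,10],"jaw": 0}
  ]
}}

```text
t: 8.52
eef_pos: [0.4683, -0.0788, 0.3267]
tool_rot: [1.455, 2.783, 0.003]
ft_force: [0.7, -1.2, -0.3]
finger_gap: -0.001
```

>>> {"api": "step_arm", "payload": {
  "deltas": [
    {"xyz": [0,0,0],"dr": [0,0,10],"jaw": 0},
    {"xyz": [0,0,0],"dr": [0,0,10],"jaw": 0},
    {"xyz": [0,0,0],"dr": [0,0,10],"jaw": 0},
    {"xyz": [0,0,0],"dr": [0,0,10],"jaw": 0}
  ]
}}

```text
t: 9.02
eef_pos: [0.4684, -0.0788, 0.3252]
tool_rot: [2.32, 2.118, 0.002]
ft_force: [-0.0, 0.6, -0.7]
finger_gap: 0.002
```

```bash
python3 go.py .77 .022 .33; python3 - <<'E'
from fit import *
p=[.61356729,-.09254874,-.08605057,.4323]
T=snap('top','top7')
print(dep(T,305,100),dep(T,300,140))
a=cv2.imread('pics/top7.png')[130:265,215:395];cv2.imwrite('pics/top7z.png',cv2.resize(a,None,fx=4.4,fy=4.4,interpolation=2))
E
```

```text
t 9.025 pos [ 0.4684 -0.0788  0.3252] yaw_y -5.21 tz [ 0.001  0.001 -1.   ] F [-0.   0.6 -0.7] gap 0.002 q [-0.6  -0.12  0.61  1.69  0.07  1.55 -0.08]
to [0.77, 0.022, 0.33] tool mm [127.7 291.2  -4.3] rows 5.781689792483862
[ 0.92573015 -0.06508667  0.06943424] [ 0.79517789 -0.05125734  0.07629991]
```

View pics/top7z.png

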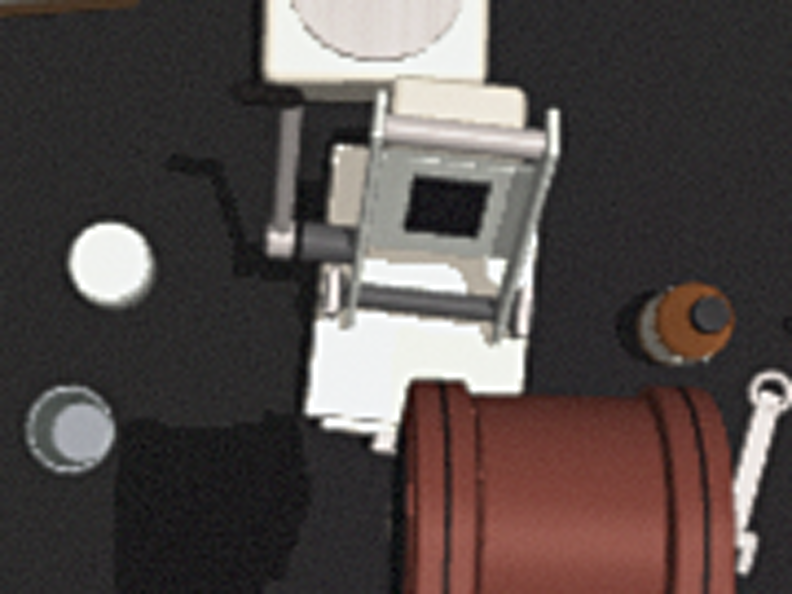

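The drawer is now closed (front at (330,420) in the top crop). The foot sits at about (240–300, 95), so I'll compute its position and check the reach.

```bash
python3 - <<'E'
from fit import *
T=L('top7');t=lambda u,v:np.array([215+u/4.4,130+v/4.4])
for u,v in((242,95),(265,95),(298,95)): print(atz(T,*t(u,v),.268).round(4),dep(T,*t(u,v)).round(4))
E
```

```text
[0.7126 0.0357 0.268 ] [0.713  0.0358 0.2664]
[0.7129 0.0221 0.268 ] [0.7129 0.0221 0.2681]
[0.7134 0.0026 0.268 ] [0.7135 0.0026 0.2673]
```

>>> {"api": "step_arm", "payload": {
  "deltas": [
    {"xyz": [22,50,0],"dr": [0,0,0],"jaw": 0},
    {"xyz": [22,50,0],"dr": [0,0,0],"jaw": 0},
    {"xyz": [22,50,0],"dr": [0,0,0],"jaw": 0},
    {"xyz": [22,50,0],"dr": [0,0,0],"jaw": 0},
    {"xyz": [22,50,0],"dr": [0,0,0],"jaw": 0}
  ]
}}

```text
t: 9.7
eef_pos: [0.7286, 0.0107, 0.3248]
tool_rot: [2.309, 2.13, 0.002]
ft_force: [-0.2, -0.8, 0.5]
finger_gap: 0.001
```

```bash
python3 go.py .77 .022 .33
```

```text
t 9.7 pos [0.7286 0.0107 0.3248] yaw_y -4.63 tz [ 0.001  0.    -1.   ] F [-0.2 -0.8  0.5] gap 0.001 q [-0.45  0.54  0.66  1.04 -0.32  1.66  0.03]
to [0.77, 0.022, 0.33] tool mm [14.6 40.4 -5.2] rows 0.7867472239232528
```

>>> {"api": "step_arm", "payload": {
  "deltas": [
    {"xyz": [15,44,0],"dr": [0,0,0],"jaw": 0},
    {"xyz": [0,0,40],"dr": [0,0,0],"jaw": 0},
    {"xyz": [0,0,35],"dr": [0,0,0],"jaw": 0},
    {"xyz": [0,0,30],"dr": [0,0,0],"jaw": 0}
  ]
}}

```text
t: 10.2
eef_pos: [0.7718, 0.0208, 0.218]
tool_rot: [-2.311, -2.128, 0.001]
ft_force: [-0.1, 0.4, -0.0]
finger_gap: 0.0
```

```bash
python3 go.py .58 .04 .217; python3 - <<'E'
from h import *
W=snap('wrist','w8');T=snap('side','side8');U=snap('top','top8')
a=cv2.imread('pics/side8.png')[130:250,200:340];cv2.imwrite('pics/side8z.png',cv2.resize(a,None,fx=5,fy=5,interpolation=2))
E
```

```text
t 10.2 pos [0.7718 0.0208 0.218 ] yaw_y -4.7 tz [-0. -0. -1.] F [-0.1  0.4 -0. ] gap 0.0 q [-0.43  0.65  0.64  1.09 -0.37  1.51  0.04]
to [0.58, 0.04, 0.217] tool mm [   3.5 -192.7    1. ] rows 3.50463822148745
```

View pics/side8z.png

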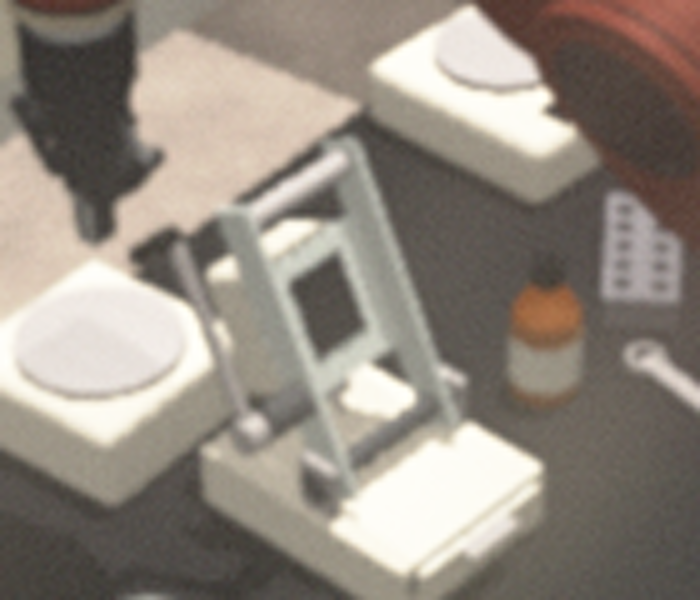

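View pics/w8.png

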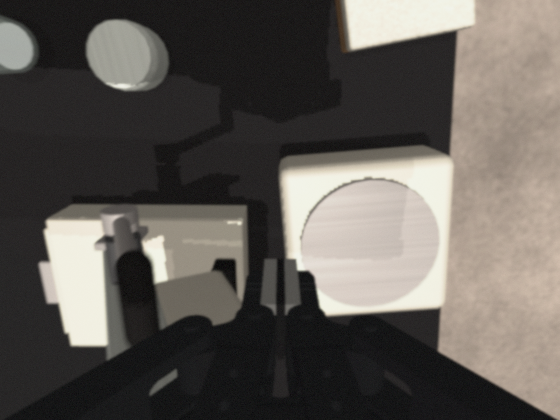

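The side view shows the closed fingers at (95,230), behind the foot at (160,250). I'll go slightly lower, then sweep towards -x.

>>> {"api": "step_arm", "payload": {
  "deltas": [
    {"xyz": [0,0,8],"dr": [0,0,0],"jaw": 0},
    {"xyz": [0,-20,0],"dr": [0,0,0],"jaw": 0},
    {"xyz": [0,-15,0],"dr": [0,0,0],"jaw": 0},
    {"xyz": [0,-15,0],"dr": [0,0,0],"jaw": 0},
    {"xyz": [0,-15,0],"dr": [0,0,0],"jaw": 0}
  ]
}}

```text
t: 10.98
eef_pos: [0.7073, 0.0257, 0.2138]
tool_rot: [2.313, 2.124, 0.004]
ft_force: [-0.1, -0.1, 0.4]
finger_gap: -0.002
```

```bash
python3 go.py; python3 - <<'E'
from h import *
T=snap('side','side9')
a=cv2.imread('pics/side9.png')[130:250,200:340];cv2.imwrite('pics/side9z.png',cv2.resize(a,None,fx=5,fy=5,interpolation=2))
E
```

```text
t 10.975 pos [0.7073 0.0257 0.2138] yaw_y -4.88 tz [ 0.003  0.    -1.   ] F [-0.1 -0.1  0.4] gap -0.002 q [-0.53  0.51  0.66  1.31 -0.31  1.42  0.02]
```

View pics/side9z.png

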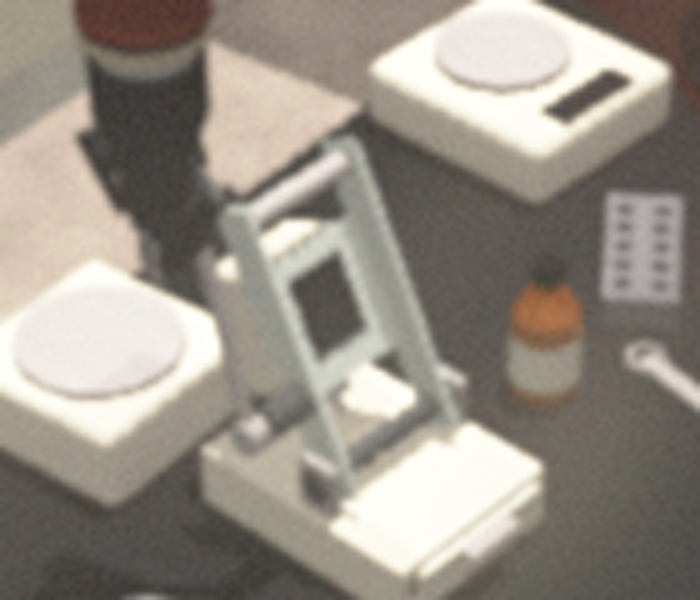

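The leg has already moved, with its rod now from (210,265) to (240,430). I'll keep sweeping.

>>> {"api": "step_arm", "payload": {
  "deltas": [
    {"xyz": [0,-15,0],"dr": [0,0,0],"jaw": 0},
    {"xyz": [0,-15,0],"dr": [0,0,0],"jaw": 0},
    {"xyz": [0,-15,0],"dr": [0,0,0],"jaw": 0},
    {"xyz": [0,-12,0],"dr": [0,0,0],"jaw": 0},
    {"xyz": [0,-10,0],"dr": [0,0,0],"jaw": 0}
  ]
}}

```text
t: 11.65
eef_pos: [0.6405, 0.0315, 0.2135]
tool_rot: [2.314, 2.124, 0.003]
ft_force: [-0.4, 0.4, -0.0]
finger_gap: -0.001
```

```bash
python3 go.py; python3 - <<'E'
from h import *
T=snap('side','side10')
a=cv2.imread('pics/side10.png')[130:250,200:340];cv2.imwrite('pics/side10z.png',cv2.resize(a,None,fx=5,fy=5,interpolation=2))
E
```

```text
t 11.65 pos [0.6405 0.0315 0.2135] yaw_y -4.9 tz [ 0.002  0.001 -1.   ] F [-0.4  0.4 -0. ] gap -0.001 q [-0.63  0.36  0.68  1.5  -0.23  1.36 -0.03]
```

View pics/side10z.png

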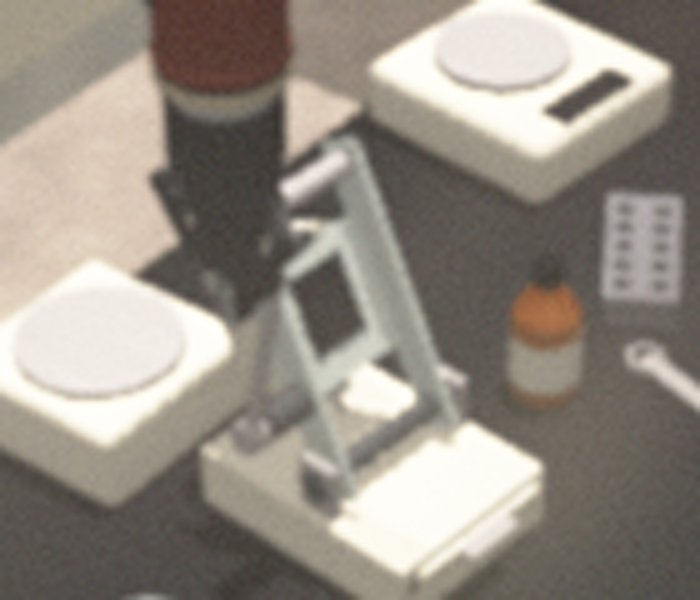

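>>> {"api": "step_arm", "payload": {
  "deltas": [
    {"xyz": [0,-10,0],"dr": [0,0,0],"jaw": 0},
    {"xyz": [0,-10,0],"dr": [0,0,0],"jaw": 0},
    {"xyz": [0,0,0],"dr": [0,0,0],"jaw": 0},
    {"xyz": [0,0,0],"dr": [0,0,0],"jaw": 0}
  ]
}}

```text
t: 12.2
eef_pos: [0.6202, 0.0334, 0.2121]
tool_rot: [2.314, 2.124, 0.0]
ft_force: [0.4, 0.2, 0.9]
finger_gap: -0.005
```

```bash
python3 go.py; python3 - <<'E'
from h import *
T=snap('side','side11')
a=cv2.imread('pics/side11.png')[130:250,200:340];cv2.imwrite('pics/side11z.png',cv2.resize(a,None,fx=5,fy=5,interpolation=2))
E
```

```text
t 12.2 pos [0.6202 0.0334 0.2121] yaw_y -4.9 tz [ 0.  0. -1.] F [0.4 0.2 0.9] gap -0.005 q [-0.66  0.31  0.68  1.55 -0.2   1.35 -0.05]
```

View pics/side11z.png

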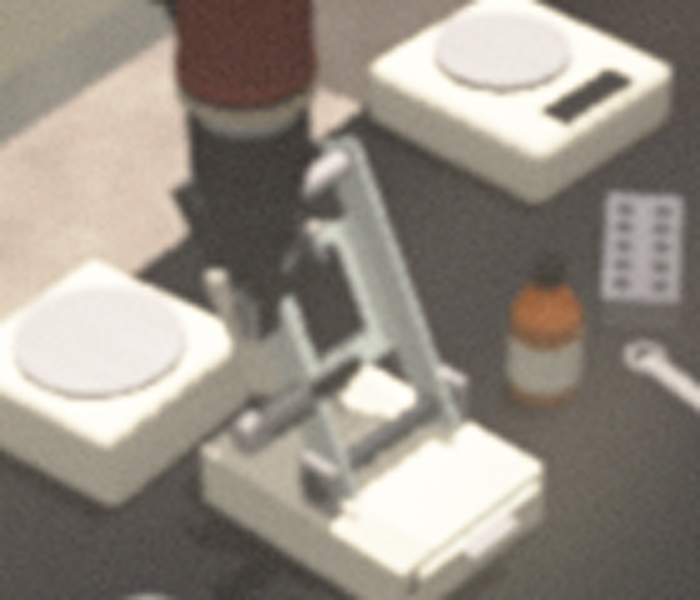

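```bash
python3 - <<'E'
from h import *
W=snap('wrist','w12');T=snap('top','top12')
a=cv2.imread('pics/side11.png')[170:240,230:310];cv2.imwrite('pics/side11zz.png',cv2.resize(a,None,fx=8,fy=8,interpolation=2))
E
```

```text
(no output)
```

View pics/side11zz.png

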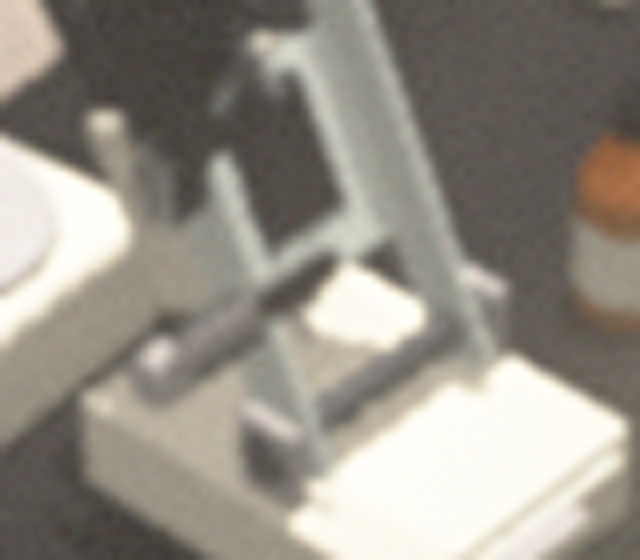

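View pics/w12.png

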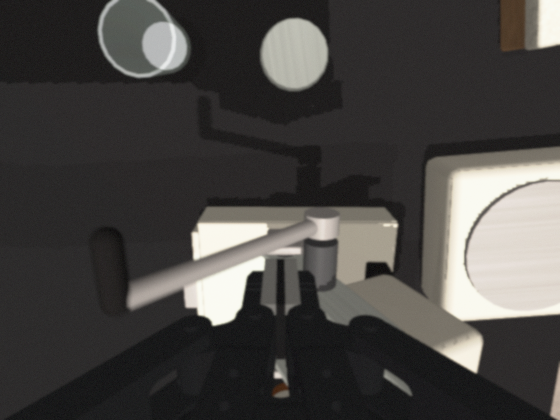

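The wrist view shows the leg past centre and falling towards the drawer side, with the foot at (110,270). I'll lift clear and let it settle.

>>> {"api": "step_arm", "payload": {
  "deltas": [
    {"xyz": [0,10,0],"dr": [0,0,0],"jaw": 0},
    {"xyz": [0,0,-40],"dr": [0,0,0],"jaw": 0},
    {"xyz": [0,0,-50],"dr": [0,0,0],"jaw": 85},
    {"xyz": [0,0,-40],"dr": [0,0,0],"jaw": 85},
    {"xyz": [0,0,0],"dr": [0,0,0],"jaw": 85}
  ]
}}

```text
t: 12.98
eef_pos: [0.632, 0.032, 0.3454]
tool_rot: [2.312, 2.121, 0.006]
ft_force: [-0.4, 0.1, -1.2]
finger_gap: 0.636
```

>>> {"api": "step_arm", "payload": {
  "deltas": [
    {"xyz": [-60,0,0],"dr": [0,0,0],"jaw": 85},
    {"xyz": [-60,0,0],"dr": [0,0,0],"jaw": 85}
  ]
}}

```text
t: 13.22
eef_pos: [0.6199, -0.0878, 0.341]
tool_rot: [-2.312, -2.126, 0.002]
ft_force: [1.0, -0.7, 0.7]
finger_gap: 0.993
```

```bash
python3 go.py; python3 - <<'E'
from h import *
T=snap('side','side13');W=snap('wrist','w13')
a=cv2.imread('pics/side13.png')[130:260,200:340];cv2.imwrite('pics/side13z.png',cv2.resize(a,None,fx=4.6,fy=4.6,interpolation=2))
E
```

```text
t 13.225 pos [ 0.6199 -0.0878  0.341 ] yaw_y -4.79 tz [-0.001 -0.    -1.   ] F [ 1.  -0.7  0.7] gap 0.993 q [-0.49  0.3   0.75  1.32 -0.2   1.6   0.15]
```

View pics/side13z.png

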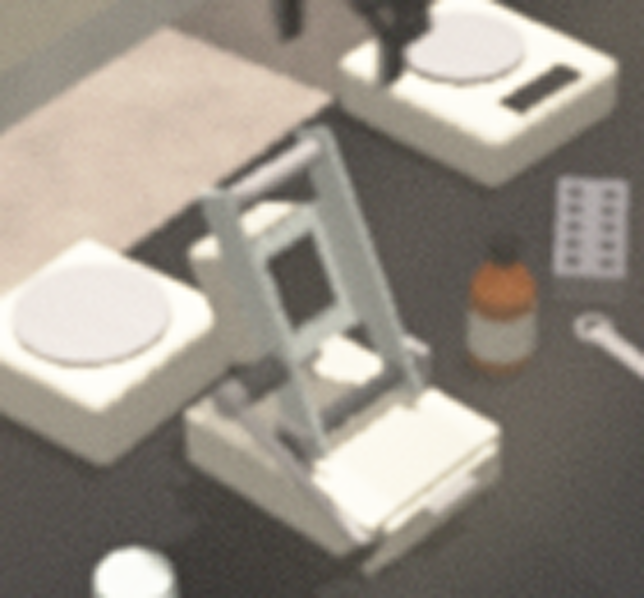

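View pics/w13.png

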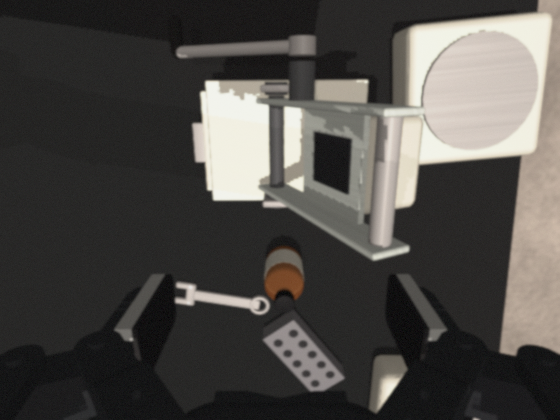

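The leg has dropped to the drawer side, with its rod from (230,395) to (365,540) in the side crop. I'll check its angle, the drawer and the bar before grasping.

```bash
python3 - <<'E'
from fit import *
p=[.61356729,-.09254874,-.08605057,.4323]
S=L('side13');W=L('w13')
for q in(2.2,2.446):
  print(q,'side foot zoom',(proj(S,SW(p,leg(p[3],q,.105)))-[200,130])*4.6,(proj(S,SW(p,leg(p[3],q,.12)))-[200,130])*4.6,'w',proj(W,SW(p,leg(p[3],q,.105))))
print('hub w',proj(W,SW(p,leg(p[3],0,.105,0))), 'bar w',[proj(W,SW(p,FR(p[3],.19,y))) for y in(.049,0,-.049)])
c,s=np.cos(p[2]),np.sin(p[2])
def toS(X): d=X-np.array([p[0],p[1],0]);return np.array([c*d[0]+s*d[1],-s*d[0]+c*d[1],X[2]]).round(4)
for uv in((205,180),(207,120),(200,145),(196,145),(212,110),(215,110)): print(uv,toS(dep(W,*uv)))
for uv in((390,140),(385,180),(380,220)): print('bar',uv,dep(W,*uv).round(4))
# fingertip z when open
st=r.state()['eef_pos']
for uv in((155,280),(150,285),(405,280)): print('tip',(dep(W,*uv)-st).round(4))
a=cv2.imread('pics/w13.png')[20:220,160:440];cv2.imwrite('pics/w13z.png',cv2.resize(a,None,fx=2.8,fy=2.8,interpolation=2))
E
python3 go.py .693 -.0985 .33
```

```text
2.2 side foot zoom [381.95484763 514.14544056] [367.79347268 524.98496994] w [158.7707496   53.71995465]
2.446 side foot zoom [369.96608097 541.92908781] [355.97965022 552.7224547 ] w [178.67730595  56.03504534]
hub w [301.70922804  49.82381372] bar w [array([387.37092721, 120.09480714]), array([381.99016594, 187.04993855]), array([377.17806743, 246.92895401])]
(205, 180) [-0.1048 -0.0557  0.0013]
(207, 120) [-0.0873  0.0322  0.0452]
(200, 145) [-0.0988  0.001   0.0435]
(196, 145) [-0.1037  0.0012  0.0444]
(212, 110) [-0.0794  0.0446  0.0503]
(215, 110) [-0.0759  0.0445  0.0495]
bar (390, 140) [ 0.6969 -0.0636  0.2546]
bar (385, 180) [ 0.6935 -0.0924  0.2538]
bar (380, 220) [ 0.6893 -0.1228  0.2546]
tip [-0.0465  0.0131  0.0511]
tip [-0.0474  0.0129  0.0542]
tip [0.0452 0.0042 0.051 ]
t 13.325 pos [ 0.6181 -0.0962  0.342 ] yaw_y -5.55 tz [-0.    -0.003 -1.   ] F [ 0.3 -0.5 -1.3] gap 0.994 q [-0.49  0.3   0.76  1.32 -0.2   1.6   0.14]
to [0.693, -0.0985, 0.33] tool mm [ 5.  74.8 12. ] rows 1.3797676115569126
```

View pics/w13z.png

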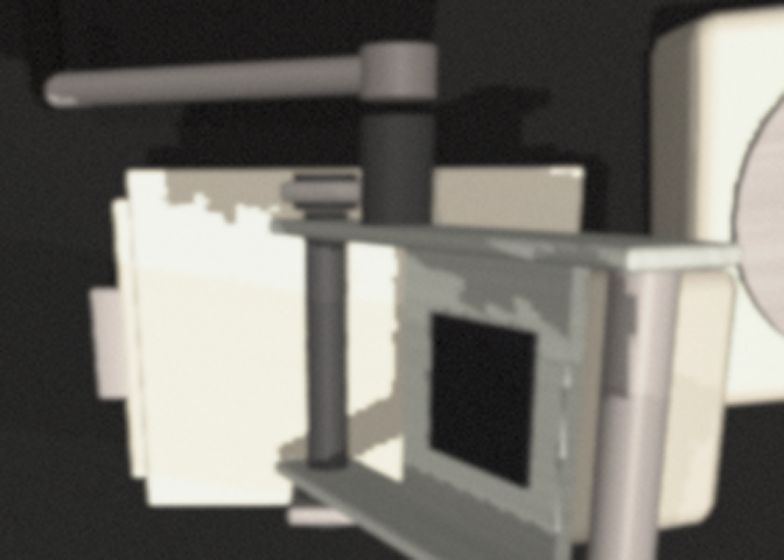

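The leg reading matches 2.446 (fully down): the rod end is predicted at (370,542) and seen at (365,540). The drawer is still home, and the bar top is at z 0.2545. Next I'll go above the bar and lower, with the pad centre about 52 mm above the reported TCP.

>>> {"api": "step_arm", "payload": {
  "deltas": [
    {"xyz": [2,40,0],"dr": [0,0,0.3],"jaw": 85},
    {"xyz": [3,35,0],"dr": [0,0,0],"jaw": 85},
    {"xyz": [0,0,30],"dr": [0,0,0],"jaw": 85},
    {"xyz": [0,0,0],"dr": [0,0,0],"jaw": 85}
  ]
}}

```text
t: 13.82
eef_pos: [0.6943, -0.0883, 0.3085]
tool_rot: [-2.318, -2.115, 0.007]
ft_force: [-1.0, -0.3, 0.6]
finger_gap: 0.996
```

```bash
python3 go.py .6925 -.0985 .197; python3 - <<'E'
from h import *
W=snap('wrist','w14')
for v in range(250,420,20): print(v,[(u,dep(W,u,v).round(3).tolist()) for u in (270,280,290)])
E
```

```text
t 13.825 pos [ 0.6943 -0.0883  0.3085] yaw_y -5.23 tz [-0.006 -0.    -1.   ] F [-1.  -0.3  0.6] gap 0.996 q [-0.39  0.49  0.73  1.16 -0.32  1.61  0.18]
to [0.6925, -0.0985, 0.197] tool mm [-10.2  -0.2 111.5] rows 2.035754774916999
250 [(270, [0.68, -0.138, 0.2]), (280, [0.69, -0.114, 0.255]), (290, [0.697, -0.114, 0.254])]
270 [(270, [0.68, -0.144, 0.224]), (280, [0.689, -0.129, 0.254]), (290, [0.696, -0.13, 0.254])]
290 [(270, [0.681, -0.144, 0.254]), (280, [0.688, -0.144, 0.255]), (290, [0.695, -0.144, 0.255])]
310 [(270, [0.654, -0.329, 0.001]), (280, [0.669, -0.33, -0.0]), (290, [0.684, -0.332, -0.001])]
330 [(270, [0.651, -0.363, 0.002]), (280, [0.666, -0.367, -0.001]), (290, [0.681, -0.368, -0.001])]
350 [(270, [0.647, -0.401, 0.0]), (280, [0.663, -0.403, 0.001]), (290, [0.678, -0.404, 0.0])]
370 [(270, [0.646, -0.418, 0.025]), (280, [0.659, -0.44, 0.002]), (290, [0.675, -0.443, -0.0])]
390 [(270, [0.643, -0.453, 0.028]), (280, [0.658, -0.453, 0.029]), (290, [0.673, -0.461, 0.022])]
410 [(270, [0.693, -0.076, 0.418]), (280, [0.695, -0.077, 0.417]), (290, [0.697, -0.077, 0.417])]
```

View pics/w14.png

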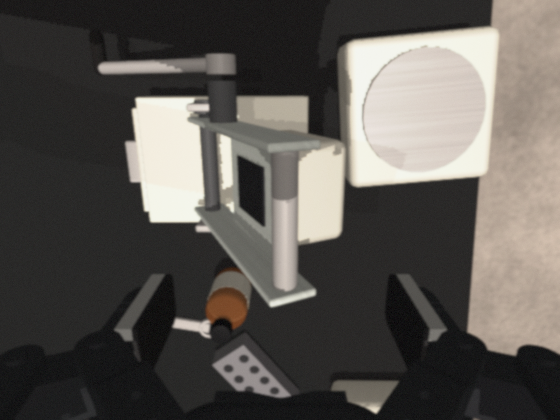

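The bar (column 285, rows 150–290) is centred between the fingers. Now I'll lower.

>>> {"api": "step_arm", "payload": {
  "deltas": [
    {"xyz": [-10,1,30],"dr": [0,0,0],"jaw": 85},
    {"xyz": [0,0,35],"dr": [0,0,0],"jaw": 85},
    {"xyz": [0,0,30],"dr": [0,0,0],"jaw": 85},
    {"xyz": [0,0,17],"dr": [0,0,0],"jaw": 85},
    {"xyz": [0,0,0],"dr": [0,0,0],"jaw": 85}
  ]
}}

```text
t: 14.5
eef_pos: [0.6948, -0.0985, 0.2001]
tool_rot: [-2.319, -2.118, 0.001]
ft_force: [0.1, 1.0, -0.2]
finger_gap: 0.99
```

```bash
python3 go.py .6935 -.0995 .197; python3 - <<'E'
from h import *
W=snap('wrist','w15');S=snap('side','side15')
a=cv2.imread('pics/side15.png')[130:260,200:340];cv2.imwrite('pics/side15z.png',cv2.resize(a,None,fx=4.6,fy=4.6,interpolation=2))
E
```

```text
t 14.5 pos [ 0.6948 -0.0985  0.2001] yaw_y -5.21 tz [-0.001  0.    -1.   ] F [ 0.1  1.  -0.2] gap 0.99 q [-0.4   0.52  0.71  1.35 -0.33  1.4   0.22]
to [0.6935, -0.0995, 0.197] tool mm [-1.1 -1.2  3.1] rows 0.06328119609516164
```

View pics/w15.png

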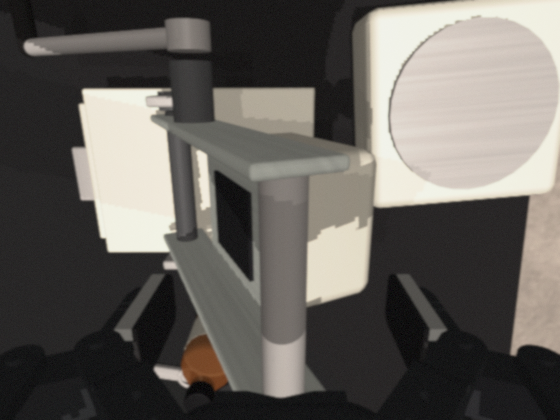

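View pics/side15z.png

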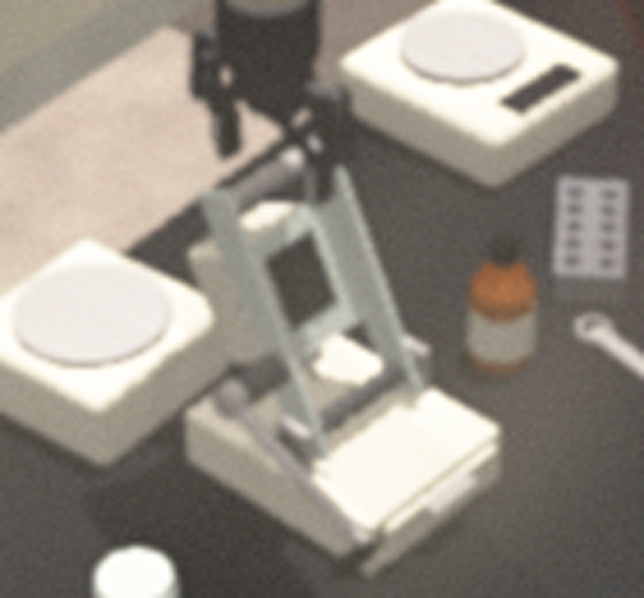

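The fingers straddle the bar in both views. I'll lower a little and close.

>>> {"api": "step_arm", "payload": {
  "deltas": [
    {"xyz": [-1,-1,3],"dr": [0,0,0],"jaw": 85},
    {"xyz": [0,0,0],"dr": [0,0,0],"jaw": 10},
    {"xyz": [0,0,0],"dr": [0,0,0],"jaw": 10},
    {"xyz": [0,0,0],"dr": [0,0,0],"jaw": 10},
    {"xyz": [0,0,0],"dr": [0,0,0],"jaw": 10}
  ]
}}

```text
t: 15.22
eef_pos: [0.6945, -0.0998, 0.1974]
tool_rot: [2.319, 2.117, 0.001]
ft_force: [2.3, 0.3, -2.6]
finger_gap: 0.191
```

>>> {"api": "step_arm", "payload": {
  "deltas": [
    {"xyz": [0,0,0],"dr": [0,0,0],"jaw": 10},
    {"xyz": [0,0,0],"dr": [0,0,0],"jaw": 10}
  ]
}}

```text
t: 15.48
eef_pos: [0.6944, -0.0998, 0.1974]
tool_rot: [2.319, 2.118, 0.001]
ft_force: [2.7, 0.1, 0.6]
finger_gap: 0.192
```

```bash
python3 go.py; python3 - <<'E'
from h import *
W=snap('wrist','w16');S=snap('side','side16')
a=cv2.imread('pics/side16.png')[130:260,200:340];cv2.imwrite('pics/side16z.png',cv2.resize(a,None,fx=4.6,fy=4.6,interpolation=2))
E
```

```text
t 15.475 pos [ 0.6944 -0.0998  0.1974] yaw_y -5.21 tz [ 0.001 -0.    -1.   ] F [2.7 0.1 0.6] gap 0.192 q [-0.4   0.51  0.71  1.35 -0.33  1.39  0.22]
```

View pics/w16.png

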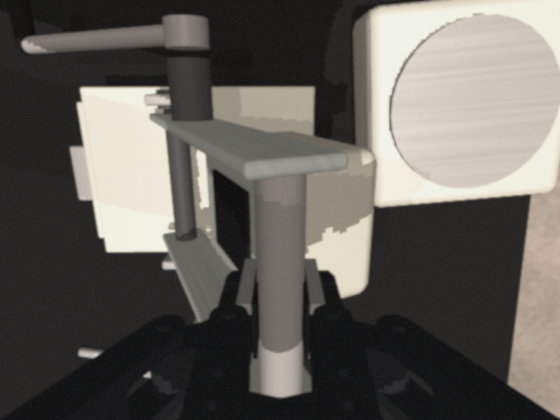

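View pics/side16z.png

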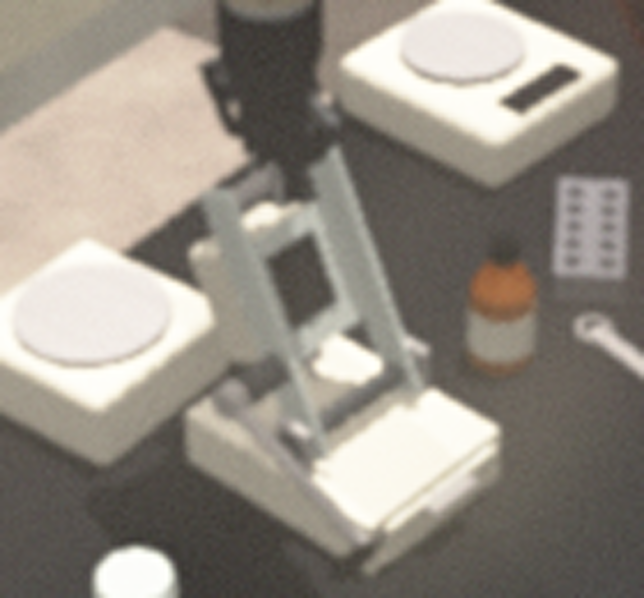

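The bar is gripped (gap 0.192, about 16–18 mm). Now I'll raise it along the arc, tool fixed.

>>> {"api": "step_arm", "payload": {
  "deltas": [
    {"xyz": [0,-7.7,-3.5],"dr": [0,0,0],"jaw": 10},
    {"xyz": [0,-8,-3.2],"dr": [0,0,0],"jaw": 10},
    {"xyz": [0,-8,-2.8],"dr": [0,0,0],"jaw": 10},
    {"xyz": [0,-8.2,-2.5],"dr": [0,0,0],"jaw": 10},
    {"xyz": [0,-8.3,-2.1],"dr": [0,0,0],"jaw": 10}
  ]
}}

```text
t: 16.2
eef_pos: [0.6532, -0.0961, 0.2114]
tool_rot: [-2.32, -2.118, 0.0]
ft_force: [3.0, -0.2, 1.7]
finger_gap: 0.192
```

```bash
python3 go.py; python3 - <<'E'
from h import *
S=snap('side','side17')
a=cv2.imread('pics/side17.png')[130:260,200:340];cv2.imwrite('pics/side17z.png',cv2.resize(a,None,fx=4.6,fy=4.6,interpolation=2))
E
```

```text
t 16.2 pos [ 0.6532 -0.0961  0.2114] yaw_y -5.22 tz [-0. -0. -1.] F [ 3.  -0.2  1.7] gap 0.192 q [-0.46  0.42  0.74  1.45 -0.28  1.38  0.2 ]
```

View pics/side17z.png

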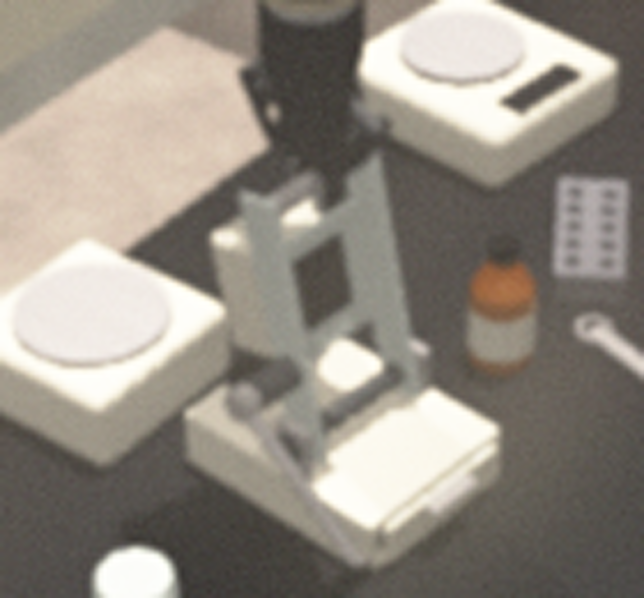

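The frame follows with about 3 N at the bar. On to upright.

>>> {"api": "step_arm", "payload": {
  "deltas": [
    {"xyz": [0,-8.4,-1.7],"dr": [0,0,0],"jaw": 10},
    {"xyz": [0,-8.4,-1.3],"dr": [0,0,0],"jaw": 10},
    {"xyz": [0,-8.5,-1],"dr": [0,0,0],"jaw": 10},
    {"xyz": [0,-8.5,-0.6],"dr": [0,0,0],"jaw": 10},
    {"xyz": [0,-8.5,-0.2],"dr": [0,0,0],"jaw": 10}
  ]
}}

```text
t: 16.88
eef_pos: [0.6108, -0.0923, 0.2156]
tool_rot: [-2.32, -2.118, 0.001]
ft_force: [1.8, -1.9, -1.7]
finger_gap: 0.188
```

>>> {"api": "step_arm", "payload": {
  "deltas": [
    {"xyz": [0,0,0],"dr": [0,0,0],"jaw": 10},
    {"xyz": [0,0,0],"dr": [0,0,0],"jaw": 10}
  ]
}}

```text
t: 17.12
eef_pos: [0.6115, -0.0924, 0.2156]
tool_rot: [-2.32, -2.118, 0.001]
ft_force: [0.3, -3.1, -3.1]
finger_gap: 0.191
```

```bash
python3 go.py; python3 - <<'E'
from fit import *
p=[.61356729,-.09254874,-.08605057,.4323]
W=snap('wrist','w18');T=snap('top','top18');S=snap('side','side18')
a=cv2.imread('pics/side18.png')[130:260,200:340];cv2.imwrite('pics/side18z.png',cv2.resize(a,None,fx=4.6,fy=4.6,interpolation=2))
a=cv2.imread('pics/top18.png')[130:265,215:395];cv2.imwrite('pics/top18z.png',cv2.resize(a,None,fx=4.4,fy=4.4,interpolation=2))
c,s=np.cos(p[2]),np.sin(p[2])
e=r.state()['eef_pos'];d=e-np.array([p[0],p[1],0]);print('bar stand x',c*d[0]+s*d[1],-s*d[0]+c*d[1])
print('side plate ends pred zoom',[(proj(S,SW(p,FR(l,.19,y)))-[200,130])*4.6 for l in(0,.05) for y in(.055,-.055)])
E
```

```text
t 17.125 pos [ 0.6115 -0.0924  0.2156] yaw_y -5.22 tz [-0.001 -0.    -1.   ] F [ 0.3 -3.1 -3.1] gap 0.191 q [-0.52  0.32  0.75  1.56 -0.22  1.36  0.17]
bar stand x -0.0018435801542378018 -1.7111598951992434e-05
side plate ends pred zoom [array([300.71614855, 227.95544596]), array([404.12401485, 160.67294649]), array([290.9577181 , 222.86444636]), array([394.39603466, 155.95076697])]
```

View pics/side18z.png

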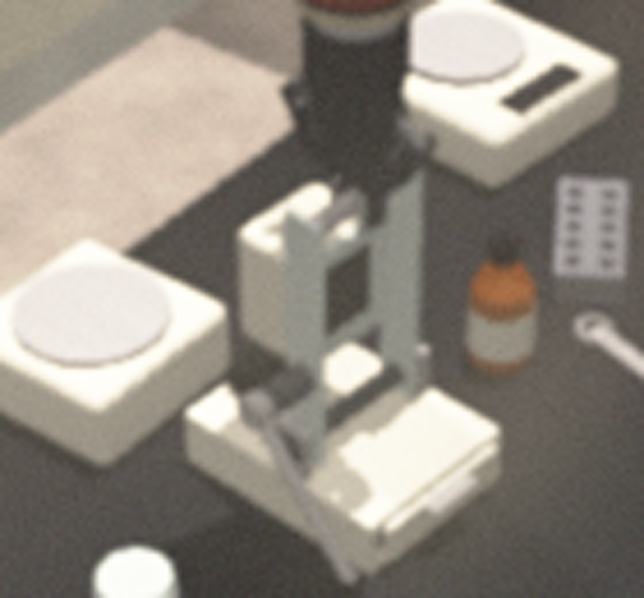

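View pics/w18.png

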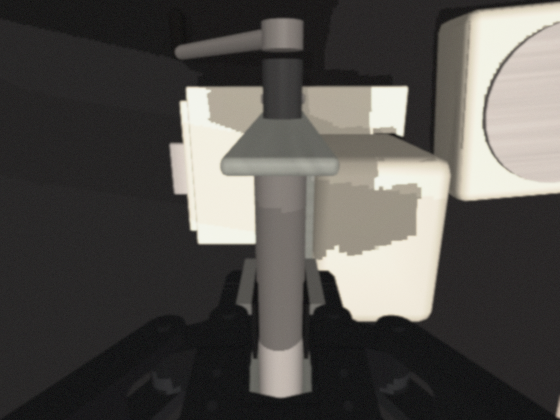

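View pics/top18z.png

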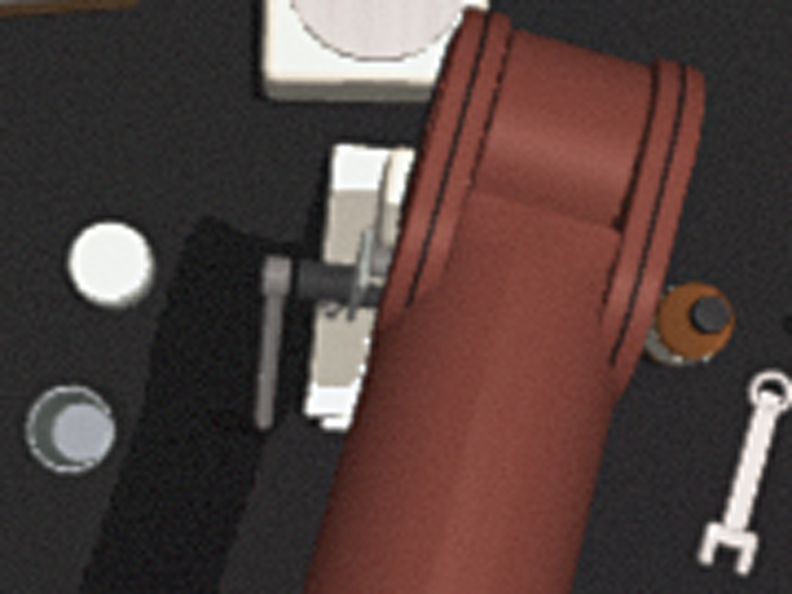

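The frame stands about upright. I'll take a finer lean measurement from the wrist depth image, comparing the leg hub with the bar.

```bash
python3 - <<'E'
from fit import *
p=[.61356729,-.09254874,-.08605057]
c,s=np.cos(p[2]),np.sin(p[2])
def toS(X): d=X-np.array([p[0],p[1],0]);return np.array([c*d[0]+s*d[1],-s*d[0]+c*d[1],X[2]])
W=L('w18')
def row(v,u0,u1):
    P=np.array([toS(dep(W,u,v)) for u in range(u0,u1)]);return P
for v,u0,u1,n in((180,245,315,'bar'),(240,245,315,'bar'),(320,252,308,'bar'),(35,250,315,'hub'),(80,255,312,'boss'),(100,255,310,'boss')):
    P=row(v,u0,u1);zt=np.median(np.sort(P[:,2])[-8:]);m=P[:,2]>zt-.012
    Q=P[m];print(n,v,'x range',Q[:,0].min().round(4),Q[:,0].max().round(4),'mid',((Q[:,0].min()+Q[:,0].max())/2).round(4),'z',zt.round(4),'y',Q[:,1].mean().round(3))
P=row(125,190,400);print('base', P[0],)
e=[dep(W,u,235) for u in (195,200,300)];print([toS(x).round(4) for x in e])
print([toS(dep(W,u,v)).round(4) for u,v in((404,95),(404,115),(400,125))])
E
```

```text
bar 180 x range -0.0118 0.0058 mid -0.003 z 0.2747 y 0.05
bar 240 x range -0.0115 0.0059 mid -0.0028 z 0.2745 y 0.031
bar 320 x range -0.0125 0.0058 mid -0.0034 z 0.2826 y 0.003
hub 35 x range -0.0139 0.0108 mid -0.0015 z 0.1484 y 0.108
boss 80 x range -0.0138 0.0112 mid -0.0013 z 0.1481 y 0.083
boss 100 x range -0.0141 0.0107 mid -0.0017 z 0.1485 y 0.071
base [-0.0844471   0.04604112  0.04894624]
[array([-0.1003, -0.0813,  0.0006]), array([-0.083 , -0.0609,  0.0497]), array([0.0038, 0.0307, 0.2707])]
[array([0.1055, 0.0711, 0.0513]), array([0.108 , 0.0539, 0.0487]), array([0.1045, 0.0454, 0.0511])]
```

Lean comes out at about -0.012 rad: bar at -3.1 mm, leg hub at -1.5 mm. I'll correct by +2 mm.

>>> {"api": "step_arm", "payload": {
  "deltas": [
    {"xyz": [0,2,0],"dr": [0,0,0],"jaw": 10},
    {"xyz": [0,0,0],"dr": [0,0,0],"jaw": 10},
    {"xyz": [0,0,0],"dr": [0,0,0],"jaw": 10},
    {"xyz": [0,0,0],"dr": [0,0,0],"jaw": 10}
  ]
}}

```text
t: 17.77
eef_pos: [0.6136, -0.0925, 0.2157]
tool_rot: [-2.32, -2.118, 0.001]
ft_force: [0.6, -3.0, -7.2]
finger_gap: 0.192
```

>>> {"api": "step_arm", "payload": {
  "deltas": [
    {"xyz": [0,0,0],"dr": [0,0,0],"jaw": 10},
    {"xyz": [0,0,0],"dr": [0,0,0],"jaw": 10},
    {"xyz": [0,0,0],"dr": [0,0,0],"jaw": 10},
    {"xyz": [0,0,0],"dr": [0,0,0],"jaw": 10}
  ]
}}

```text
t: 18.27
eef_pos: [0.6135, -0.0925, 0.2157]
tool_rot: [-2.32, -2.118, 0.001]
ft_force: [1.1, -4.2, -10.3]
finger_gap: 0.189
```

```bash
python3 go.py; python3 - <<'E'
from fit import *
p=[.61356729,-.09254874,-.08605057]
c,s=np.cos(p[2]),np.sin(p[2])
def toS(X): d=X-np.array([p[0],p[1],0]);return np.array([c*d[0]+s*d[1],-s*d[0]+c*d[1],X[2]])
W=snap('wrist','w19')
for v,u0,u1,n in((190,245,315,'bar'),(240,245,315,'bar'),(35,250,315,'hub'),(80,255,312,'boss')):
    P=np.array([toS(dep(W,u,v)) for u in range(u0,u1)]);zt=np.median(np.sort(P[:,2])[-8:]);Q=P[P[:,2]>zt-.012]
    print(n,((Q[:,0].min()+Q[:,0].max())/2).round(4),zt.round(3))
for q in(2.2,2.446): print('leg end pred',q,proj(W,SW(p,leg(0,q,.105))))
a=cv2.imread('pics/w19.png')[0:260,130:450];cv2.imwrite('pics/w19z.png',cv2.convertScaleAbs(cv2.resize(a,None,fx=2.3,fy=2.3,interpolation=2),alpha=1.6,beta=25))
E
```

```text
t 18.275 pos [ 0.6135 -0.0925  0.2157] yaw_y -5.23 tz [-0.001 -0.    -1.   ] F [  1.1  -4.2 -10.3] gap 0.189 q [-0.51  0.32  0.75  1.55 -0.22  1.36  0.17]
bar -0.0008 0.274
bar -0.0009 0.275
hub -0.0007 0.148
boss -0.0005 0.148
leg end pred 2.2 [139.95664485  55.17351481]
leg end pred 2.446 [177.483857    57.32235102]
```

View pics/w19z.png

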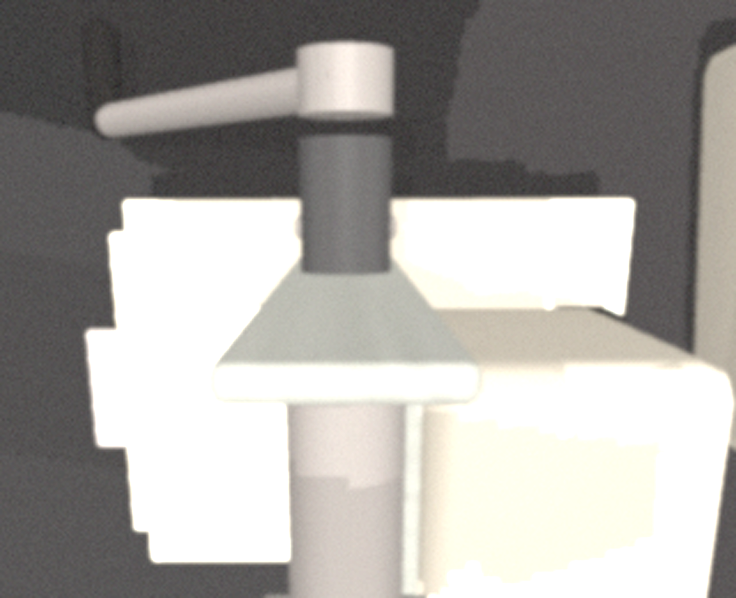

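Lean is now about 0.002, and the leg end at (176,52) matches fully down (177,57). The vertical force is creeping up to -10 N because I'm pulling slightly too high, so I'll relax by 1 mm and watch it.

>>> {"api": "step_arm", "payload": {
  "deltas": [
    {"xyz": [-0.5,0,1],"dr": [0,0,0],"jaw": 10},
    {"xyz": [0,0,0],"dr": [0,0,0],"jaw": 10},
    {"xyz": [0,0,0],"dr": [0,0,0],"jaw": 10},
    {"xyz": [0,0,0],"dr": [0,0,0],"jaw": 10}
  ]
}}

```text
t: 18.82
eef_pos: [0.6142, -0.0926, 0.2156]
tool_rot: [2.319, 2.118, 0.002]
ft_force: [0.2, -0.5, -0.7]
finger_gap: 0.193
```

>>> {"api": "step_arm", "payload": {
  "deltas": [
    {"xyz": [0,0,0],"dr": [0,0,0],"jaw": 10},
    {"xyz": [0,0,0],"dr": [0,0,0],"jaw": 10},
    {"xyz": [0,0,0],"dr": [0,0,0],"jaw": 10},
    {"xyz": [0,0,0],"dr": [0,0,0],"jaw": 10},
    {"xyz": [0,0,0],"dr": [0,0,0],"jaw": 10}
  ]
}}

```text
t: 19.45
eef_pos: [0.6142, -0.0926, 0.2156]
tool_rot: [2.319, 2.118, 0.002]
ft_force: [2.5, 0.9, 4.6]
finger_gap: 0.189
```

>>> {"api": "step_arm", "payload": {
  "deltas": [
    {"xyz": [0,0,0],"dr": [0,0,0],"jaw": 10},
    {"xyz": [0,0,0],"dr": [0,0,0],"jaw": 10},
    {"xyz": [0,0,0],"dr": [0,0,0],"jaw": 10},
    {"xyz": [0,0,0],"dr": [0,0,0],"jaw": 10},
    {"xyz": [0,0,0],"dr": [0,0,0],"jaw": 10}
  ]
}}

```text
t: 20.08
eef_pos: [0.6142, -0.0926, 0.2155]
tool_rot: [2.32, 2.118, 0.001]
ft_force: [2.0, 0.7, 5.6]
finger_gap: 0.189
```

```bash
python3 - <<'E'
from fit import *
p=[.61356729,-.09254874,-.08605057]
c,s=np.cos(p[2]),np.sin(p[2])
def toS(X): d=X-np.array([p[0],p[1],0]);return np.array([c*d[0]+s*d[1],-s*d[0]+c*d[1],X[2]])
W=snap('wrist','w20');S=snap('side','side20')
for v,u0,u1,n in((190,245,315,'bar'),(240,245,315,'bar'),(35,250,315,'hub'),(80,255,312,'boss')):
    P=np.array([toS(dep(W,u,v)) for u in range(u0,u1)]);zt=np.median(np.sort(P[:,2])[-8:]);Q=P[P[:,2]>zt-.012]
    print(n,((Q[:,0].min()+Q[:,0].max())/2).round(4),zt.round(3))
for y in(.03,-.04): print('drawer front top edge pred home col',proj(W,SW(p,(-.0935,y,.044))))
a=cv2.imread('pics/side20.png')[130:260,200:340];cv2.imwrite('pics/side20z.png',cv2.resize(a,None,fx=4.6,fy=4.6,interpolation=2))
print(r.state()['ft_force'])
E
```

```text
bar -0.0002 0.274
bar -0.0003 0.275
hub -0.0007 0.148
boss -0.0009 0.148
drawer front top edge pred home col [179.7402352  142.20472457]
drawer front top edge pred home col [186.01440864 213.37111149]
[0.87042039 0.26623304 5.62938148]
```

View pics/side20z.png

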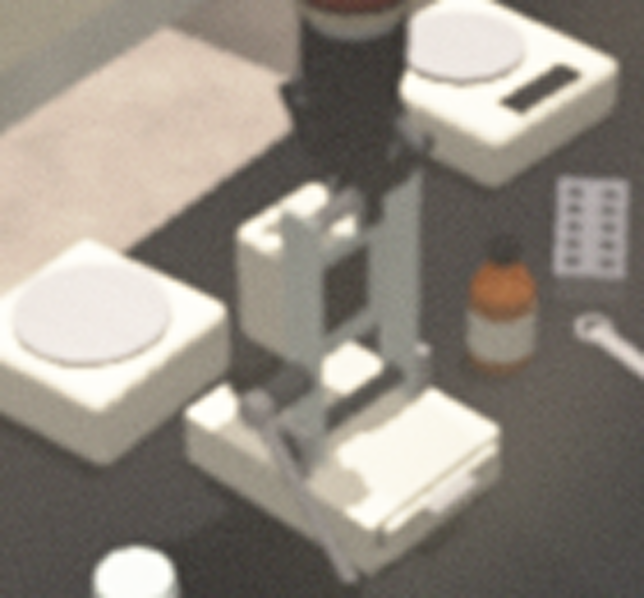

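View pics/w20.png

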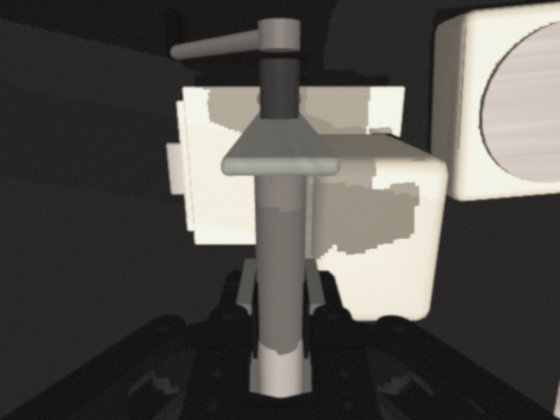

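Everything checks out: lean is about +0.003 rad, the leg is down, the drawer is home (front edge at columns 180–186, as predicted) and the bar is held. I'll hand in now.

```bash
python3 -c "
from workcell import r
print(r.finish_job(), r.state()['t'])"
```

```text
the job is handed in; nothing more can be done
the job is handed in; nothing more can be done
```

I did the job in the order asked and handed it in at about 20 s, with the gripper still holding the bar. No verdict was reported.

- **Drawer:** pushed home against its stop; the force rose to about 23 N along the push. The depth image put its front flat against the base, and a later check still showed it home.
- **Leg:** swept over centre behind the foot. It dropped by its own weight to the drawer side. The rod end matched the fully-down stop (2.446) in both the side and wrist views.
- **Frame:** raised by the bar to a measured lean of about +0.003 rad (a 2 mm correction fixed an earlier -0.012). The holding force was steady at 6 N or less.
- **Bench:** the solvent, tin, rack and wrench looked undisturbed in the later views. I did not measure any of the loose items again at the end, and the beaker and screwdriver were not in the last pictures.

**What disagreed:**
- **Fingertips:** they stood about 33 mm behind the reported TCP. My first drawer approach therefore passed over the open drawer without touching it; I measured the offset and repeated the push.
- **Bar force:** while holding upright, the vertical force crept to about -10 N until I lowered the command by 1 mm.

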